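Change a bench shaker over to larger vials: reverse and clip its holder arms

ROBOT

A 6-joint arm with a two-finger parallel gripper is mounted at the origin on a cart in front of the work surface, level with it; the furniture and walls round the work are solid. World frame = base frame: x ahead of the robot, y to its left, z up, the work surface at z = 0. Lengths are in mm, angles in rad, forces in N, time in s.
With the tool pointing down it reaches from about 300 to 775 mm from the base axis. Payload 14.6 kg.
Tool frame: the origin (TCP) lies on the centre line of the jaws, within the pads' length; the fingertips stand 19 mm ahead of it and the grasp point (between the pads) is the TCP (bot.tip_reach is the distance from the TCP to the fingertips, in mm); y points along the fingers, x is the direction in which the jaws open and shut, and the axes are right-handed (so a half turn about y gives the same grasp; the last joint's range is limited). The gripper opens to 85 mm and grips with 20 to 120 N. Pads are 22 mm wide; open, the fingers measure 114 mm over their backs; the gripper's body (76 mm by 85 mm) begins 54 mm behind the grasp point. The pads swing forward as they close: fully open they stand 13 mm farther back than shut.
Start: joints at [-0.067, 0.3, 1.521, -0, 1.321, -0.067], TCP at [549.991, -0.002, 250.281] pointing down, gripper open.
Joint ranges: [-3.03, 3.03], [-0.79, 2.21], [0.23, 2.52], [-1.04, 4.18], [0, 3.07], [-2.55, 2.55]. Speed limits (rad/s): [2.22, 2.22, 2.57, 3.14, 3.14, 3.14].

INTERFACE

Orientations are given as a unit quaternion [w, x, y, z].
In Python, from rig import bot gives the robot as it stands. Calls block until the motion is done:
- bot.move_to(position, orientation): joint-space move of the TCP to a pose.
- bot.servo_line(position, attitude=None, speed=150, until_force=None): straight line of the TCP; attitude=None keeps the orientation; speed is the mean speed in mm/s. With until_force (N) it stops when the force on the tool has changed by that much, and returns True; else False.
- bot.move_joints(angles): joint-space move.
- bot.move_gripper(opening, grip_force=None): finger opening in mm; grip_force is the grip in N (None keeps the last); returns when the fingers have stopped.
- bot.dwell(seconds).
- bot.ik(position, orientation): joint angles nearest the present ones, or None.
- bot.read_state(): the state.
- bot.read_camera(name): name is "scene" or "side" or "wrist"; returns a dict with "image" (420x560x3 uint8, blue, green, red), "depth" (420x560 float32, mm along the optical axis (not along the pixel's ray), 0 where there is no reading), "fovy" (degrees; the focal length in pixels is half the picture's height over the tangent of half this angle, whatever the lens; pixels are square), "cx", "cy" (the principal point, pixels), "eye" and "attitude" of the camera in the world; the wrist camera has in their place "mount" (4x4, takes a point from camera to tool coordinates, whose origin is the TCP and whose axes are the tool frame's). Camera axes: x right, y down, z forward; pixel columns grow to the right and rows downward; lengths in mm; the calibration is good to about 2 mm. The wrist camera is an equidistant fisheye: a pixel r from the principal point sees the ray r / f radians off the axis. A picture is of the moment at which its call begins: read the wrist's pose just before it.
A pose or a line that the arm cannot do raises bot.MotionError and nothing moves.
- bot.finish_job(): hands the job in, once; it reports no verdict.
The state is a dict: "clock": time; "joint_positions": joint angles; "qvel": joint speeds; "effort": joint torques, N m; "ee_pos": TCP position; "tool_rot": TCP orientation; "ft_force": force on the tool from outside, world axes, zero at the start; "moment": the same for the moment, N m; "grip_width": finger opening in mm.
Only numpy, scipy, OpenCV 4.12 (cv2) and the standard library are available. Lean on these libraries where they do the work, as an engineer would, in place of code of your own. Each camera call takes 0.05 s, during which the arm holds its last target.

TASK

The bench shaker is being changed over to the dark vials: lift each fitted holder arm off its pivot pin, turn it end for end so that its large fork lies over the round pad, and put it back down on its pin between the stop dowels. Secure every refitted arm by pushing one of the orange clips from the mat sideways into the groove of its pin until it is fully home, and stand both dark vials upright in large forks. Keep the vials from tipping over and leave the other things on the bench where they are.

Things in the scene. Friction and masses are not known exactly. Their poses are not given: they have to be found in the camera images.
- shaker: fixed bench shaker, console at its -x side; origin at the centre of its underside, z up. Platform 236 mm (x) by 196 mm (y), top 66 mm above the origin. 3 stations 75 mm apart in x: steel pivot pin and, 93 mm from it in +y, a round pad. 60 mm from each pin in +y a bar 12 mm tall bears the arm's far boss between 2 domed dowels, 8 mm thick, tops 17.5 mm over the platform, 20 mm either side (x): 3 mm play each side
- pin_1 (a point): on the axis of the first pin, at the top of its 22 mm wide collar (12 mm above the platform), where a fitted arm's underside rests; axes as the shaker's. Above this point: shaft 14 mm thick to 8.5 mm; groove, core 9 mm thick, from 8.5 to 15.5 mm; head 14 mm thick to 19.5 mm, tapering to the top at 24 mm. A pin without an arm needs no clip
- pin_2 (a point): as pin_1, middle pin. A fitted arm's top is 8 mm above this point; a clip that is home has its underside 8 to 11.5 mm above it, and may be pushed in from any side. The side away from the pad (-y) is the free one: only the flat parked fork of the arm reaches back there (52 mm), below the clip; the arm's grip rib stands 15 to 45 mm from the axis on the +y side
- pin_3 (a point): as pin_1, pin farthest back
- holder_1: double-ended holder arm, blue plastic, 156 mm long, 8 mm thick, 60 g; absent in some starts (2 or 3 of 3 fitted). Origin midway between its 2 pivot holes, underside; z up; +x to the large fork. Holes 16.4 mm wide at x = +30 and -30 mm in 26 mm bosses. Grip: rib at x = -15 to 15 mm, 14 mm wide (as the bar), up to z = 22 mm. Start: large-fork hole on the pin, small fork over the pad
- clip_1: orange open retaining clip, 22 g, plate 4 mm thick, 43 x 24 mm; lies tab up on a 2 mm mat. Origin: underside, at the point that lies on the pin's axis when home; z up; +x out of the mouth (push along it; front at x = 6.5 mm). Finger tab: x = -34 to -18 mm, 8 mm wide in y, z = 4 to 26 mm, on a plate 20 mm wide (x = -37 to -10)
- clip_2: as clip_1. The slot is 11 mm wide, its end 5 mm behind the origin. Two sprung steel jaws (tips 4.3 mm ahead of the origin, 6 mm apart) are forced open by the groove's core, 4 to 15 N, and close behind it. Pushed part way, friction holds it short of home
- clip_3: as clip_1. Any clip fits any pin; a spare may stay on the mat
- holder_1_hole (a point): centre of the pivot hole beside the SMALL fork of holder_1 (its x = -30 mm), on the underside: the hole that belongs on the pin at the end
- holder_1_fork (a point): centre of the LARGE C-shaped fork of holder_1 (its x = +63 mm; inside 36 mm, 44 mm outside), on the underside; the small fork at x = -63 mm is 28 mm inside
- holder_2: as holder_1, on pin_2 at the start; may be absent
- holder_2_hole (a point): centre of the pivot hole beside the SMALL fork of holder_2 (its x = -30 mm), on the underside: the hole that belongs on the pin at the end
- holder_2_fork (a point): centre of the LARGE C-shaped fork of holder_2 (its x = +63 mm; inside 36 mm, 44 mm outside), on the underside
- holder_3: as holder_1, on pin_3 at the start; may be absent
- holder_3_hole (a point): centre of the pivot hole beside the SMALL fork of holder_3 (its x = -30 mm), on the underside: the hole that belongs on the pin at the end
- holder_3_fork (a point): centre of the LARGE C-shaped fork of holder_3 (its x = +63 mm; inside 36 mm, 44 mm outside), on the underside
- vial_1: small dark glass vial with a white cap, 33 mm wide (cap 24 mm), 73 mm tall (body to 57 mm), 40 g; origin at the centre of its underside, z along its axis. Fits a large fork from above (inside 36 mm), standing on the platform
- vial_2: small dark glass vial with a white cap, 33 mm wide (cap 24 mm), 73 mm tall (body to 57 mm), 40 g; origin at the centre of its underside, z along its axis. Fits a large fork from above (inside 36 mm), standing on the platform
- dropper_bottle: bystander, to be left alone: small pink dropper bottle with a white cap, 25 mm wide, 66 mm tall; origin at the centre of its underside
- bench_timer: bystander, to be left alone: white bench timer 62x66x18 mm; origin at the centre of its underside
- slide_box: bystander, to be left alone: blue and white slide box 32x82x30 mm; origin at the centre of its underside
Not all that is in view belongs to the job. Leave any red look-alike of the vial_1 alone.

How it is judged (in metres and radians):
At the end, for the whole second after the job is handed in: Each holder present lies flat on a pin's collar by its small-fork hole (4 mm; 3 mm in height), large fork within 10 mm of that pin-to-pad line, a clip home in that groove (2.5 mm of the axis, under 0.2 rad); both vials stand upright (0.1 rad) on the platform within 5 mm of a large fork's centre (angle between each of holder_1, holder_2, holder_3, vial_1, vial_2's own z axis and vertical below 0.1 rad and ((horizontal distance between holder_1_hole and pin_1 below 0.004 m and z of holder_1_hole in the frame of pin_1 between -0.003 and 0.003 m and y of holder_1_fork in the frame of pin_1 above 0.08 m and x of holder_1_fork in the frame of pin_1 between -0.01 and 0.01 m and ((horizontal distance between clip_1 and pin_1 below 0.0025 m and z of clip_1 in the frame of pin_1 between 0.006 and 0.014 m and angle between clip_1's own z axis and vertical below 0.2 rad) or (horizontal distance between clip_2 and pin_1 below 0.0025 m and z of clip_2 in the frame of pin_1 between 0.006 and 0.014 m and angle between clip_2's own z axis and vertical below 0.2 rad) or (horizontal distance between clip_3 and pin_1 below 0.0025 m and z of clip_3 in the frame of pin_1 between 0.006 and 0.014 m and angle between clip_3's own z axis and vertical below 0.2 rad))) or (horizontal distance between holder_1_hole and pin_2 below 0.004 m and z of holder_1_hole in the frame of pin_2 between -0.003 and 0.003 m and y of holder_1_fork in the frame of pin_2 above 0.08 m and x of holder_1_fork in the frame of pin_2 between -0.01 and 0.01 m and ((horizontal distance between clip_1 and pin_2 below 0.0025 m and z of clip_1 in the frame of pin_2 between 0.006 and 0.014 m and angle between clip_1's own z axis and vertical below 0.2 rad) or (horizontal distance between clip_2 and pin_2 below 0.0025 m and z of clip_2 in the frame of pin_2 between 0.006 and 0.014 m and angle between clip_2's own z axis and vertical below 0.2 rad) or (horizontal distance between clip_3 and pin_2 below 0.0025 m and z of clip_3 in the frame of pin_2 between 0.006 and 0.014 m and angle between clip_3's own z axis and vertical below 0.2 rad))) or (horizontal distance between holder_1_hole and pin_3 below 0.004 m and z of holder_1_hole in the frame of pin_3 between -0.003 and 0.003 m and y of holder_1_fork in the frame of pin_3 above 0.08 m and x of holder_1_fork in the frame of pin_3 between -0.01 and 0.01 m and ((horizontal distance between clip_1 and pin_3 below 0.0025 m and z of clip_1 in the frame of pin_3 between 0.006 and 0.014 m and angle between clip_1's own z axis and vertical below 0.2 rad) or (horizontal distance between clip_2 and pin_3 below 0.0025 m and z of clip_2 in the frame of pin_3 between 0.006 and 0.014 m and angle between clip_2's own z axis and vertical below 0.2 rad) or (horizontal distance between clip_3 and pin_3 below 0.0025 m and z of clip_3 in the frame of pin_3 between 0.006 and 0.014 m and angle between clip_3's own z axis and vertical below 0.2 rad)))) and ((horizontal distance between holder_2_hole and pin_1 below 0.004 m and z of holder_2_hole in the frame of pin_1 between -0.003 and 0.003 m and y of holder_2_fork in the frame of pin_1 above 0.08 m and x of holder_2_fork in the frame of pin_1 between -0.01 and 0.01 m and ((horizontal distance between clip_1 and pin_1 below 0.0025 m and z of clip_1 in the frame of pin_1 between 0.006 and 0.014 m and angle between clip_1's own z axis and vertical below 0.2 rad) or (horizontal distance between clip_2 and pin_1 below 0.0025 m and z of clip_2 in the frame of pin_1 between 0.006 and 0.014 m and angle between clip_2's own z axis and vertical below 0.2 rad) or (horizontal distance between clip_3 and pin_1 below 0.0025 m and z of clip_3 in the frame of pin_1 between 0.006 and 0.014 m and angle between clip_3's own z axis and vertical below 0.2 rad))) or (horizontal distance between holder_2_hole and pin_2 below 0.004 m and z of holder_2_hole in the frame of pin_2 between -0.003 and 0.003 m and y of holder_2_fork in the frame of pin_2 above 0.08 m and x of holder_2_fork in the frame of pin_2 between -0.01 and 0.01 m and ((horizontal distance between clip_1 and pin_2 below 0.0025 m and z of clip_1 in the frame of pin_2 between 0.006 and 0.014 m and angle between clip_1's own z axis and vertical below 0.2 rad) or (horizontal distance between clip_2 and pin_2 below 0.0025 m and z of clip_2 in the frame of pin_2 between 0.006 and 0.014 m and angle between clip_2's own z axis and vertical below 0.2 rad) or (horizontal distance between clip_3 and pin_2 below 0.0025 m and z of clip_3 in the frame of pin_2 between 0.006 and 0.014 m and angle between clip_3's own z axis and vertical below 0.2 rad))) or (horizontal distance between holder_2_hole and pin_3 below 0.004 m and z of holder_2_hole in the frame of pin_3 between -0.003 and 0.003 m and y of holder_2_fork in the frame of pin_3 above 0.08 m and x of holder_2_fork in the frame of pin_3 between -0.01 and 0.01 m and ((horizontal distance between clip_1 and pin_3 below 0.0025 m and z of clip_1 in the frame of pin_3 between 0.006 and 0.014 m and angle between clip_1's own z axis and vertical below 0.2 rad) or (horizontal distance between clip_2 and pin_3 below 0.0025 m and z of clip_2 in the frame of pin_3 between 0.006 and 0.014 m and angle between clip_2's own z axis and vertical below 0.2 rad) or (horizontal distance between clip_3 and pin_3 below 0.0025 m and z of clip_3 in the frame of pin_3 between 0.006 and 0.014 m and angle between clip_3's own z axis and vertical below 0.2 rad)))) and ((horizontal distance between holder_3_hole and pin_1 below 0.004 m and z of holder_3_hole in the frame of pin_1 between -0.003 and 0.003 m and y of holder_3_fork in the frame of pin_1 above 0.08 m and x of holder_3_fork in the frame of pin_1 between -0.01 and 0.01 m and ((horizontal distance between clip_1 and pin_1 below 0.0025 m and z of clip_1 in the frame of pin_1 between 0.006 and 0.014 m and angle between clip_1's own z axis and vertical below 0.2 rad) or (horizontal distance between clip_2 and pin_1 below 0.0025 m and z of clip_2 in the frame of pin_1 between 0.006 and 0.014 m and angle between clip_2's own z axis and vertical below 0.2 rad) or (horizontal distance between clip_3 and pin_1 below 0.0025 m and z of clip_3 in the frame of pin_1 between 0.006 and 0.014 m and angle between clip_3's own z axis and vertical below 0.2 rad))) or (horizontal distance between holder_3_hole and pin_2 below 0.004 m and z of holder_3_hole in the frame of pin_2 between -0.003 and 0.003 m and y of holder_3_fork in the frame of pin_2 above 0.08 m and x of holder_3_fork in the frame of pin_2 between -0.01 and 0.01 m and ((horizontal distance between clip_1 and pin_2 below 0.0025 m and z of clip_1 in the frame of pin_2 between 0.006 and 0.014 m and angle between clip_1's own z axis and vertical below 0.2 rad) or (horizontal distance between clip_2 and pin_2 below 0.0025 m and z of clip_2 in the frame of pin_2 between 0.006 and 0.014 m and angle between clip_2's own z axis and vertical below 0.2 rad) or (horizontal distance between clip_3 and pin_2 below 0.0025 m and z of clip_3 in the frame of pin_2 between 0.006 and 0.014 m and angle between clip_3's own z axis and vertical below 0.2 rad))) or (horizontal distance between holder_3_hole and pin_3 below 0.004 m and z of holder_3_hole in the frame of pin_3 between -0.003 and 0.003 m and y of holder_3_fork in the frame of pin_3 above 0.08 m and x of holder_3_fork in the frame of pin_3 between -0.01 and 0.01 m and ((horizontal distance between clip_1 and pin_3 below 0.0025 m and z of clip_1 in the frame of pin_3 between 0.006 and 0.014 m and angle between clip_1's own z axis and vertical below 0.2 rad) or (horizontal distance between clip_2 and pin_3 below 0.0025 m and z of clip_2 in the frame of pin_3 between 0.006 and 0.014 m and angle between clip_2's own z axis and vertical below 0.2 rad) or (horizontal distance between clip_3 and pin_3 below 0.0025 m and z of clip_3 in the frame of pin_3 between 0.006 and 0.014 m and angle between clip_3's own z axis and vertical below 0.2 rad)))) and linear speed of each of vial_1, vial_2, holder_1, holder_2, holder_3 below 0.03 m/s and z of vial_1 in the frame of shaker between 0.062 and 0.071 m and (horizontal distance between vial_1 and holder_1_fork below 0.005 m or horizontal distance between vial_1 and holder_2_fork below 0.005 m or horizontal distance between vial_1 and holder_3_fork below 0.005 m) and z of vial_2 in the frame of shaker between 0.062 and 0.071 m and (horizontal distance between vial_2 and holder_1_fork below 0.005 m or horizontal distance between vial_2 and holder_2_fork below 0.005 m or horizontal distance between vial_2 and holder_3_fork below 0.005 m)); the robot touches nothing.
It fails at once if a bystander on the bench was moved more than 3 cm (distance of any of dropper_bottle, bench_timer, slide_box from where it was at the start of the episode above 0.03 m).
It fails at once if a vial was tipped over (angle between any of vial_1, vial_2's own z axis and vertical above 0.7 rad).
Of holder_1, holder_2, holder_3 only 2 to 3 are there at a start; the rules pass over those that are not, and their reading is None.
At some moment in a run one of clip_1, clip_2, clip_3 may be knocked a few centimetres aside while the robot is not near it.
It also fails if it takes over 210 s, if anything falls off the work surface, if the arm or the gripper's body presses on something with over 40 N, if the wrist force passes 120 N, or if a joint passes its speed limit or range.

## Working session

There is one attempt and no reset: what is moved stays moved. The work goes in short steps, each a Python script; the robot and the scene stay as the last script left them, time stands still between calls to the robot, and variables do not carry over. Pictures are saved under pics/ and viewed, and the job is handed in when it is done.

```bash
ls; mkdir -p pics
python3 - <<'E'
from rig import bot
import cv2
s=bot.read_state();print({k:s[k] for k in('clock','ee_pos','tool_rot','ft_force','grip_width')})
for n in('scene','side','wrist'):
    c=bot.read_camera(n);cv2.imwrite(f'pics/a_{n}.png',c['image'])
    print(n,{k:v for k,v in c.items() if k not in('image','depth')},(c['depth']>0).mean())
E
```

```text
pics
{'clock': 0.0, 'ee_pos': array([5.49781216e+02, 8.48163090e-03, 2.49705387e+02]), 'tool_rot': array([ 7.07124176e-01, -7.07089139e-01,  4.16051458e-04,  4.18805575e-04]), 'ft_force': array([ 0.07324192, -1.40532733, -0.37691323]), 'grip_width': 85.36820209318074}
scene {'fovy': 45.693660204235044, 'cx': 284.36585023344423, 'cy': 211.1250440761351, 'eye': array([-387.90785104,  654.34095449,  797.55176097]), 'attitude': array([ 0.21427102, -0.38372308,  0.7864702 , -0.43394602])} 0.9960331632653061
side {'fovy': 51.96119196399512, 'cx': 286.0219387035428, 'cy': 201.5399582675542, 'eye': array([  431.98463754, -1125.4487429 ,   724.80612779]), 'attitude': array([-0.48921354,  0.87132725, -0.03701537,  0.00942343])} 0.995922619047619
wrist {'fovy': 65.70646984690485, 'cx': 279.77125431922144, 'cy': 210.10105313604333, 'mount': array([[ 9.99999970e-01, -1.83524446e-04, -1.65029769e-04,
         1.68111023e+00],
       [ 1.07725777e-04, -2.77043677e-01,  9.60857320e-01,
        -1.23475159e+02],
       [-2.22061261e-04, -9.60857309e-01, -2.77043648e-01,
         7.11781629e+01],
       [ 0.00000000e+00,  0.00000000e+00,  0.00000000e+00,
         1.00000000e+00]])} 0.9911522108843538
```

View images.

View pics/a_scene.png

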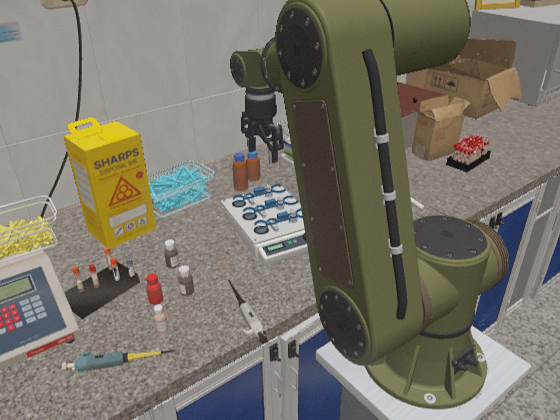

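View pics/a_side.png

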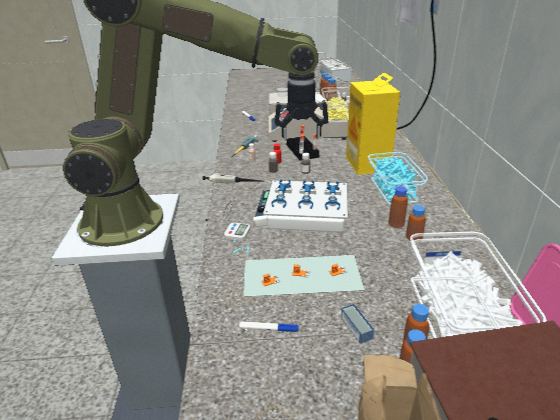

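View pics/a_wrist.png

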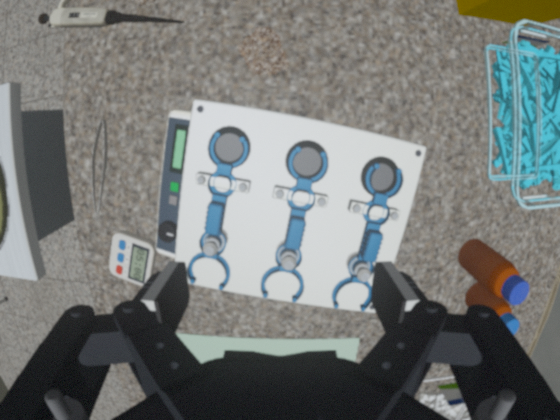

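```bash
cat > h.py <<'E'
import numpy as np, cv2
from scipy.spatial.transform import Rotation as Ro
from rig import bot
def R_(q): return Ro.from_quat([q[1],q[2],q[3],q[0]]).as_matrix()
def q_(R):
    x=Ro.from_matrix(R).as_quat(); return np.array([x[3],x[0],x[1],x[2]])
def down(yaw):
    """tool pointing down, tool x (jaw direction) at world yaw"""
    x=np.array([np.cos(yaw),np.sin(yaw),0]); y=np.array([0,0,-1.]); z=np.cross(x,y)
    return q_(np.stack([x,y,z],1))
def yaw_of(q):
    R=R_(q); return np.arctan2(R[1,0],R[0,0])
class Cam:
    def __init__(s,name,save=None):
        st=bot.read_state(); c=bot.read_camera(name); s.name=name
        s.img=c['image']; s.depth=c['depth']; s.f=s.img.shape[0]/2/np.tan(np.radians(c['fovy'])/2)
        s.c=np.array([c['cx'],c['cy']]); s.fish=name=='wrist'
        if s.fish:
            R=R_(st['tool_rot']);M=c['mount']; s.R=R@M[:3,:3]; s.e=np.array(st['ee_pos'])+R@M[:3,3]
        else: s.R=R_(c['attitude']); s.e=np.array(c['eye'])
        if save: cv2.imwrite(f'pics/{save}.png',s.img)
    def ray(s,uv):
        d=(np.atleast_2d(uv)-s.c)/s.f
        if s.fish:
            r=np.linalg.norm(d,axis=1,keepdims=True)+1e-12
            v=np.hstack([d/r*np.sin(r),np.cos(r)])
        else: v=np.hstack([d,np.ones((len(d),1))])
        return v@s.R.T
    def plane(s,uv,z):
        v=s.ray(uv); return (s.e+v*((z-s.e[2])/v[:,2:3]))
    def pt(s,uv):
        """3D from depth (median 3x3)"""
        out=[]
        for u in np.atleast_2d(uv):
            a,b=np.round(u).astype(int); d=np.median(s.depth[max(b-1,0):b+2,max(a-1,0):a+2])
            v=s.ray(u)[0]; out.append(s.e+v*d/(v@s.R[:,2]))
        return np.array(out)
    def cloud(s,mask):
        vv,uu=np.nonzero(mask&(s.depth>0)); v=s.ray(np.stack([uu,vv],1).astype(float)); d=s.depth[vv,uu]
        return s.e+v*(d/(v@s.R[:,2]))[:,None]
    def proj(s,P):
        p=(np.atleast_2d(P)-s.e)@s.R
        if s.fish:
            r=np.linalg.norm(p[:,:2],axis=1,keepdims=True); return s.c+s.f*np.arctan2(r,p[:,2:])*p[:,:2]/r
        return s.c+s.f*p[:,:2]/p[:,2:]
    def hsv(s): return cv2.cvtColor(s.img,cv2.COLOR_BGR2HSV)
def tri(e1,v1,e2,v2):
    A=np.stack([v1,-v2],1); t=np.linalg.lstsq(A,e2-e1,rcond=None)[0]
    a=e1+v1*t[0]; b=e2+v2*t[1]; return (a+b)/2,np.linalg.norm(a-b)
def blobs(m,amin=30,amax=1e9):
    n,l,st,ce=cv2.connectedComponentsWithStats(m.astype(np.uint8))
    return [(ce[i],st[i],l==i) for i in range(1,n) if amin<=st[i,4]<=amax]
E
python3 - <<'E'
from h import *
for n in('scene','side','wrist'):
    c=Cam(n)
    if n=='wrist':
        for k,u in dict(pad1=(229,146),pin1=(211,240),pad3=(380,177),pin3=(363,268),bigfork1=(208,272),corner=(199,107),c2=(419,153)).items(): print(k,c.pt(u)[0].round(1))
    if n=='side':
        for k,u in dict(clipA=(267,281),clipB=(298,271),clipC=(337,270),vialA=(273,152),vialB=(306,152)).items(): print(k,c.pt(u)[0].round(1))
    if n=='scene':
        for k,u in dict(v1=(172,243),v2=(186,270),red=(153,280),drop=(160,310)).items(): print(k,c.pt(u)[0].round(1))
for y in (-.17,0,1.57,-1.57,2.97,3.14):
  for p in ([550,0,120],[550,-150,120]):
    j=bot.ik(p,down(y)); print(y,p,None if j is None else np.round(j,2))
E
```

```text
v1 [582.3 258.3  71.7]
v2 [466.3 281.9  71.2]
red [482.4 356.9  69.6]
drop [391.4 385.   62.2]
clipA [ 430.3 -324.8   10.5]
clipB [ 509.2 -297.8   12.7]
clipC [ 607.3 -301.2   10.8]
vialA [476.6 286.1  72.1]
vialB [605.8 374.9  24.2]
pad1 [503.4  46.   67.2]
pin1 [485.4 -41.4  86.8]
pad3 [650.1  16.9  67.6]
pin3 [632.4 -67.7  95.2]
bigfork1 [474.2 -86.9  65.5]
corner [475.1  84.3  67.2]
c2 [691.1  42.3  66.7]
-0.17 [550, 0, 120] [-0.07  0.44  1.65 -0.    1.05  0.1 ]
-0.17 [550, -150, 120] [-0.33  0.48  1.59 -0.    1.07 -0.16]
0 [550, 0, 120] [-0.07  0.44  1.65 -0.    1.05 -0.07]
0 [550, -150, 120] [-0.33  0.48  1.59 -0.    1.07 -0.33]
1.57 [550, 0, 120] [-0.07  0.44  1.65 -0.    1.05 -1.64]
1.57 [550, -150, 120] [-0.33  0.48  1.59 -0.    1.07 -1.9 ]
-1.57 [550, 0, 120] [-0.07  0.44  1.65 -0.    1.05  1.5 ]
-1.57 [550, -150, 120] [-0.33  0.48  1.59 -0.    1.07  1.24]
2.97 [550, 0, 120] None
2.97 [550, -150, 120] None
3.14 [550, 0, 120] None
3.14 [550, -150, 120] None
```

Run:
```python
from h import *
import pickle
D=[]
for i,(y,p) in enumerate([(1.5,(570,-5,215)),(-1.6,(570,-5,215))]):
    bot.move_to(p,down(y)); bot.dwell(.3)
    c=Cam('wrist',save=f'b{i}'); D.append(c); print(bot.read_state()['clock'])
pickle.dump(D,open('b.pkl','wb'))
bot.move_to((530,270,250),down(0));c=Cam('wrist',save='b_v');pickle.dump(c,open('bv.pkl','wb'))
print(bot.read_state()['clock'])
```

```text
2.0
4.9667
6.1
```

View pics/b0.png

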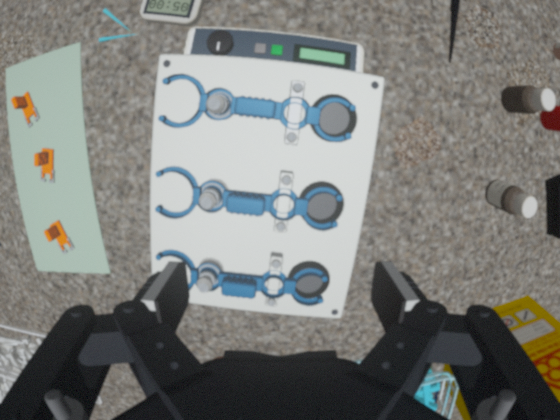

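View pics/b1.png

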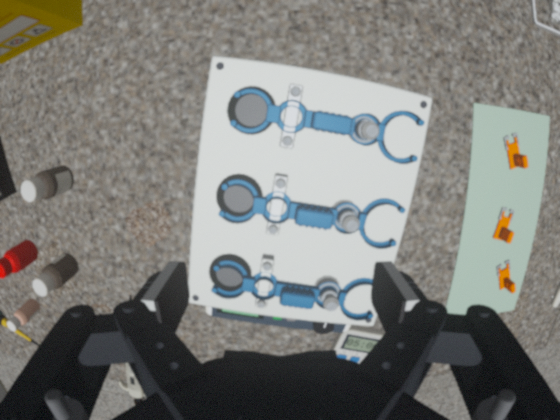

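View pics/b_v.png

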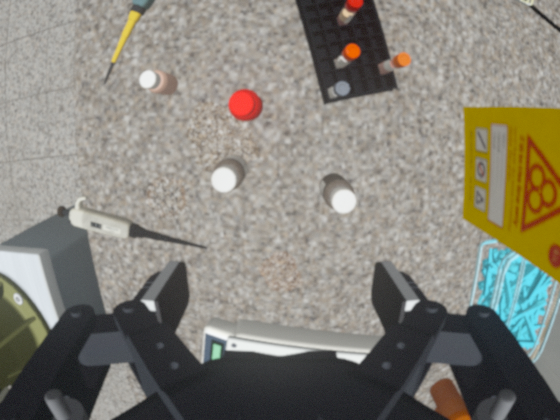

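Run:
```python
import cv2,numpy as np
a=cv2.imread('pics/b0.png')[60:310,150:370];b=cv2.imread('pics/b1.png')[80:310,200:430]
a=cv2.resize(a,None,fx=1.7*1.0,fy=1.7,interpolation=cv2.INTER_CUBIC);b=cv2.resize(b,(a.shape[1],a.shape[0]),interpolation=cv2.INTER_CUBIC)
cv2.imwrite('pics/b_crop.png',np.hstack([a,b]))
```

```text
(no output)
```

View pics/b_crop.png

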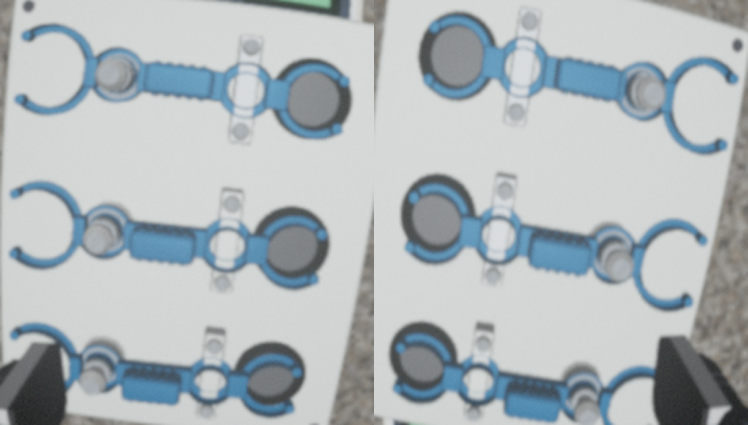

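```bash
cat > pads.py <<'E'
from h import *
def plat_mask(c):
    h=c.hsv(); return h
def pads(c,dbg=None):
    """grey disc centres in pixels: rays undistorted contour -> plane z=67, circle fit"""
    h=c.hsv(); S,V=h[...,1].astype(int),h[...,2].astype(int)
    m=(S<45)&(V>80)&(V<150)
    m=cv2.morphologyEx(m.astype(np.uint8),cv2.MORPH_OPEN,np.ones((3,3)))
    out=[]
    for ce,st,mm in blobs(m,250,2500):
        if max(st[2],st[3])>60 or st[4]/(st[2]*st[3])<.6: continue
        P=c.plane(ce,66.5)[0]; 
        cn=cv2.findContours(mm.astype(np.uint8),cv2.RETR_EXTERNAL,cv2.CHAIN_APPROX_NONE)[0][0][:,0].astype(float)
        Q=c.plane(cn,66.5)[:,:2]; 
        A=np.c_[2*Q,np.ones(len(Q))]; s=np.linalg.lstsq(A,(Q**2).sum(1),rcond=None)[0]
        r=np.sqrt(s[2]+s[0]**2+s[1]**2); out.append((ce,s[:2],r,np.std(np.hypot(*(Q-s[:2]).T))))
    return out
E
python3 - <<'E'
from pads import *
import pickle
for c in pickle.load(open('b.pkl','rb')):
    print(c.e.round(1))
    for o in pads(c): print(o[0].round(1),o[1].round(1),round(o[2],1),round(o[3],2), c.pt(o[0]).round(1))
E
```

```text
[501.2   0.6 338.5]
[168.3   8. ] [389.  -87.8] 15.2 6.16 [[ 371.6 -103.8   17.6]]
[335.  119.1] [504.3  46.9] 13.4 0.43 [[504.3  46.6  67.5]]
[322.6 207.4] [580.2  33. ] 13.2 0.83 [[579.6  32.6  67.9]]
[309.  284.3] [655.4  17.7] 10.8 1.14 [[655.1  17.8  66.7]]
[642.3  -6.5 338.5]
[546.   13.3] [ 777.1 -300.1] 17.8 4.19 [[ 8.098e+02 -3.699e+02 -1.000e-01]]
[232.9 200.8] [573.5  36.5] 12.9 2.32 [[573.2  36.6  66.8]]
[228.5 277. ] [498.7  46.8] 11.5 0.97 [[499.4  46.5  67.6]]
```

Run:
```python
from h import *
import pickle
D=pickle.load(open('b.pkl','rb'))
G=[[(167,63),(375,85),(335,311)],[(220,66),(424,103),(195,298)]]
for c,g in zip(D,G):
    V=cv2.cvtColor(c.img,cv2.COLOR_BGR2GRAY).astype(float)
    for u in g:
        y0,x0=u[1]-7,u[0]-7; w=V[y0:y0+15,x0:x0+15]; w=np.clip(w.max()*.75-w,0,None)
        # keep central blob
        n,l,st,ce=cv2.connectedComponentsWithStats((w>0).astype(np.uint8)); k=l[7,7] or 1+np.argmax(st[1:,4]); w=w*(l==k)
        yy,xx=np.mgrid[0:15,0:15]; uv=np.array([x0+(w*xx).sum()/w.sum(),y0+(w*yy).sum()/w.sum()])
        print(uv.round(1),st[k,4],c.plane(uv,66)[0].round(2),c.pt(u)[0].round(1))
a,b=D
P=[[(219,103),(368,130)][::1],]
# pin tops approx
for (u,v) in [((219,102),(335,300)),((211,197),(349,222)),((205,283),(370,127))]:
    p,d=tri(a.e,a.ray(u)[0],b.e,b.ray(v)[0]); print(p.round(1),round(d,1))
```

```text
[166.4  63.1] 34 [442.44 -92.13  66.  ] [442.6 -91.4  66.6]
[374.5  84.6] 34 [475.5   82.99  66.  ] [476.   83.   67.5]
[334.2 311.7] 24 [689.96  42.32  66.  ] [688.7  43.   66.7]
[219.6  65.5] 36 [689.8   42.45  66.  ] [689.1  41.8  67.6]
[423.1 104.1] 34 [ 656.65 -132.64   66.  ] [ 657.6 -132.8   67.4]
[195.2 297.5] 23 [475.07  83.15  66.  ] [475.1  83.1  67. ]
[484.3 -48.   88.6] 6.9
[558.4 -59.5  89.2] 2.0
[635.3 -75.5  89.7] 1.0
```

```bash
cat >> h.py <<'E'
SC=np.array([566.07,-24.84]); SY=-0.187
def W(x,y): # shaker frame -> world xy
    c,s=np.cos(SY),np.sin(SY); return SC+np.array([c*x-s*y,s*x+c*y])
def S(p):
    d=np.array(p)[:2]-SC; c,s=np.cos(SY),np.sin(SY); return np.array([c*d[0]+s*d[1],-s*d[0]+c*d[1]])
E
python3 - <<'E'
from h import *
import pickle
L=[];T=[]
for i,x in enumerate((75,0,-75)):
    p=W(x,-36-68); bot.move_to((*p,150),down(SY)); bot.dwell(.2)
    c=Cam('wrist'); L.append(c)
    u=c.proj([*W(x,-35),90])[0].round().astype(int); print(u,c.e.round(1))
    a=c.img[max(u[1]-100,0):u[1]+100,u[0]-65:u[0]+65]; T.append(cv2.resize(a,(260,400),interpolation=cv2.INTER_CUBIC) if a.shape[0]==200 else cv2.resize(a,(260,a.shape[0]*2)))
h=min(t.shape[0] for t in T); cv2.imwrite('pics/c.png',np.hstack([t[-h:] for t in T])); pickle.dump(L,open('c.pkl','wb'))
print(bot.read_state()['clock'])
E
```

```text
[277 125] [635.3 -70.2 273.7]
[276 123] [562.2 -57.2 273.4]
[276 123] [488.6 -43.3 273.4]
9.2417
```

View pics/c.png

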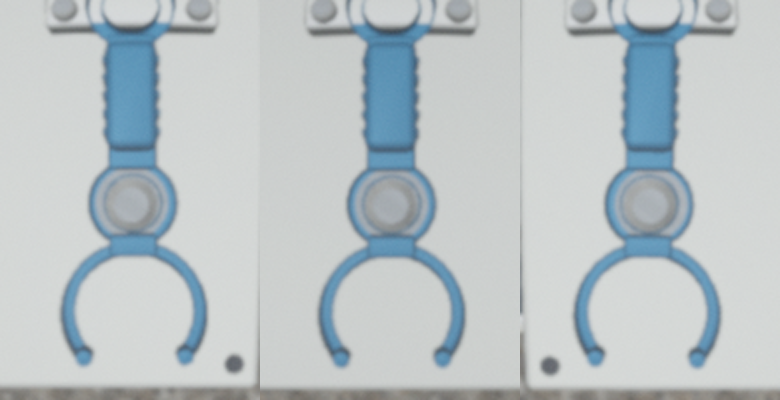

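Run:
```python
from h import *
import pickle
L=pickle.load(open('c.pkl','rb'))
for x,c in zip((75,0,-75),L):
    u=c.proj([*W(x,-35),90])[0].round().astype(int)+[0,2]
    g=cv2.cvtColor(c.img,cv2.COLOR_BGR2GRAY)[u[1]-30:u[1]+30,u[0]-30:u[0]+30]; g=cv2.GaussianBlur(cv2.resize(g,None,fx=6,fy=6,interpolation=cv2.INTER_CUBIC),(0,0),3)
    C=cv2.HoughCircles(g,cv2.HOUGH_GRADIENT_ALT,1,4,param1=60,param2=.6,minRadius=45,maxRadius=150)
    if C is None: print('none');continue
    for q in C[0][:6]:
        uv=(q[:2]+.5)/6-.5+u-30; r=q[2]/6
        for z in (90,97.5,102):
            P=c.plane(uv,z)[0]; rm=r/325*(c.e[2]-z); print(x,uv.round(1),'r',rm.round(1),'z',z,S(P).round(2),end=' | ')
        print(c.pt(uv)[0,2].round(1))
    # dots at corner, blue rib
    h=c.hsv(); m=(h[...,0]>95)&(h[...,0]<115)&(h[...,1]>110)
    P=c.cloud(m); P=P[(P[:,2]>94)&(P[:,2]<108)]; q=np.array([S(p) for p in P]); k=np.abs(q[:,0]-x)<20; q=q[k]
    print('rib',q.min(0).round(1),q.max(0).round(1),np.median(P[k][:,2]))
```

```text
none
none
none
```

Run:
```python
from h import *
import pickle
L=pickle.load(open('c.pkl','rb'))
for x,c in zip((75,0,-75),L):
    u=c.proj([*W(x,-35),90])[0].round().astype(int)+[0,2]
    h=c.hsv(); S_=h[...,1].astype(int);V=h[...,2].astype(int)
    if x==0: print(u);print(V[u[1],u[0]-26:u[0]+27]);print(S_[u[1],u[0]-26:u[0]+27]);print(V[u[1]-26:u[1]+27,u[0]]);
    blue=(h[...,0]>95)&(h[...,0]<115)&(S_>90)
    P=c.cloud(blue); q=np.array([S(p) for p in P]); k=(P[:,2]>95)&(P[:,2]<110)&(np.abs(q[:,0]-x)<20); q=q[k]
    print('rib',np.percentile(q,2,axis=0).round(1),np.percentile(q,98,axis=0).round(1),np.median(P[k][:,2]))
    # hole region: non-blue blob enclosed
    m=(~blue); 
    for ce,st,mm in blobs(m,100,3000):
        if np.hypot(*(ce-u))<15:
            cn=cv2.findContours(mm.astype(np.uint8),cv2.RETR_EXTERNAL,cv2.CHAIN_APPROX_NONE)[0][0][:,0].astype(float)
            Q=c.plane(cn,86)[:,:2]; A=np.c_[2*Q,np.ones(len(Q))]; s=np.linalg.lstsq(A,(Q**2).sum(1),rcond=None)[0]
            print('hole',ce.round(1),st,S(s[:2]).round(2),np.sqrt(s[2]+s[0]**2+s[1]**2).round(2))
            d=mm&(V<190)&(S_<60)
            for e,t,_ in blobs(d,60): print('  head',e.round(1),t,S(c.plane(e,98)[0]).round(2))
```

```text
rib [ 69.1 -20.4] [81.3  8.2] 99.64871604462401
[276 125]
[206 206 204 191 163 150 167 180 183 180 177 171 163 162 162 164 167 170
 175 175 178 176 177 176 177 176 175 175 176 176 178 179 178 178 173 162
 148 146 152 159 160 163 172 178 180 182 178 165 163 179 199 205 207]
[  2   4   4   7  27  85 105  91  63  30  22  31  45  30  11   5   5   9
  15  16  14  14  16  14  16  14  17  16  16  14  17  16  16  16  15  13
   7   3  10  21  45  41  25  20  35  77 109 105  61  19   6   4   5]
[156 177 184 186 185 185 182 171 152 152 165 168 166 167 164 162 163 168
 173 178 179 180 177 176 176 176 175 175 174 174 177 176 179 179 178 170
 154 146 145 143 140 136 147 167 180 184 184 182 182 180 178 171 170]
rib [ -6.1 -20.3] [6.  7.8] 99.5890861625989
hole [276.3 124.4] [ 258  107   38   35 1076] [  0.16 -35.7 ] 10.35
  head [276.3 124.2] [259 108  36  33 988] [  0.33 -35.39]
rib [-81.1 -20.3] [-68.9   7.6] 99.6014213844834
```

```bash
cat > flip.py <<'E'
from h import *
PY=-36.0; GZ=99.0; ST=np.array([575.,160.])
def st(): return bot.read_state()
def pick(x):
    p=W(x,PY+30); bot.move_gripper(50,40)
    bot.move_to((*p,150),down(SY)); bot.servo_line((*p,GZ),speed=120)
    bot.move_gripper(5,40); s=st(); print('grip',x,round(s['grip_width'],1),s['ee_pos'].round(2),s['clock'])
    bot.servo_line((*p,150),speed=120); print('lift w',round(st()['grip_width'],1))
def stage():
    y1=0.27-1.57; y2=y1+np.pi
    bot.move_to((*ST,60),down(y1)); bot.servo_line((*ST,22),speed=100)
    f=bot.servo_line((*ST,20),speed=20,until_force=8); print('down',f,st()['ee_pos'].round(1))
    bot.move_gripper(40); bot.servo_line((*ST,60),speed=150)
    bot.move_to((*ST,60),down(y2))
    bot.servo_line((*ST,21),speed=120); bot.move_gripper(5,40); print('regrip',round(st()['grip_width'],1))
    bot.servo_line((*ST,80),speed=150); 
def place(x,dx=0,dy=0):
    p=W(x+dx,PY+30+dy)
    q=W(x+dx,40); bot.move_to((*q,160),down(SY)) 
    bot.servo_line((*p,130),speed=150)
    f=bot.servo_line((*p,GZ-.5),speed=35,until_force=12); s=st(); print('place',f,s['ee_pos'].round(2),s['ft_force'].round(1),s['clock'])
    return s['ee_pos'][2]
def letgo(x):
    p=st()['ee_pos']; bot.move_gripper(45); bot.servo_line((p[0],p[1],150),speed=150)
E
python3 - <<'E'
from flip import *
pick(75); Cam('wrist',save='d0'); stage(); Cam('wrist',save='d1'); z=place(75); Cam('wrist',save='d2')
E
```

```text
grip 75 13.1 [638.76 -44.67  99.76] 11.425
lift w 12.8
down False [575. 160.  20.]
regrip 4.9
place False [638.76 -44.7   98.77] [-0.6  0.6 -0.4] 22.25
```

Run:
```python
import cv2,numpy as np
a=[cv2.resize(cv2.imread(f'pics/d{i}.png'),(400,300)) for i in range(3)]
from h import *
s=Cam('side').img
cv2.imwrite('pics/d.png',np.vstack([np.hstack(a[:2]),np.hstack([a[2],cv2.resize(s[120:330,150:430],(400,300))])]))
```

```text
(no output)
```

View pics/d.png

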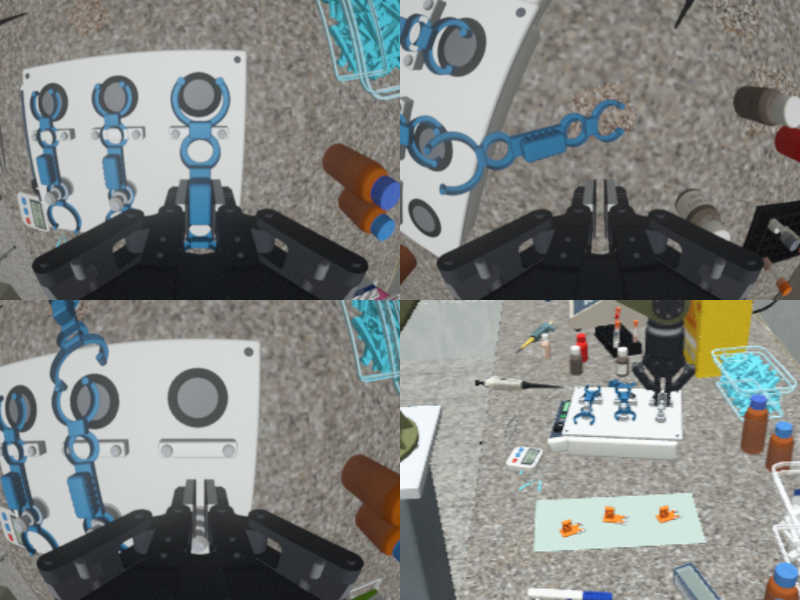

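Run:
```python
from flip import *
import pickle
p=st()['ee_pos']; bot.servo_line((*p[:2],200),speed=200); bot.move_gripper(60)
bot.move_to((560,60,260),down(SY)); bot.dwell(.2)
c=Cam('wrist',save='e0'); pickle.dump(c,open('e.pkl','wb')); Cam('scene',save='e1'); print(st()['clock'])
```

```text
24.5083
```

View pics/e0.png

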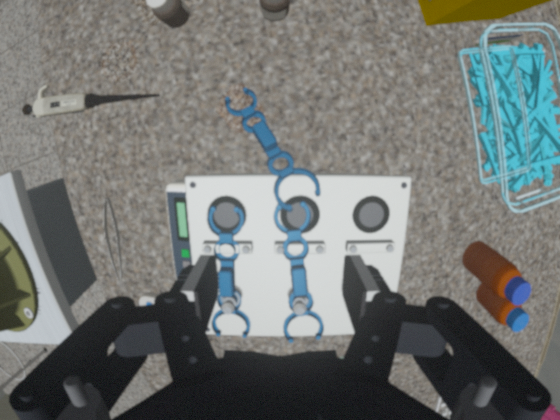

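Run:
```python
from h import *
import pickle
c=pickle.load(open('e.pkl','rb')); h=c.hsv()
for n,u in dict(boss_s=(247,122),rib0=(255,125),rib=(264,133),rib1=(273,147),bossL=(277,153),bossL2=(291,168),forkL=(278,186),forkR=(316,188),h2a=(283,222),h2b=(309,217)).items(): print(n,c.pt(u)[0].round(1))
a=c.img[80:240,200:340]; cv2.imwrite('pics/e_c.png',cv2.resize(a,None,fx=4,fy=3.7,interpolation=cv2.INTER_CUBIC))
```

```text
boss_s [536.6 133.    0.9]
rib0 [549.3 127.8  54.6]
rib [557.  118.4  61.6]
rib1 [563.  102.8  59.4]
bossL [565.7  96.   57.7]
bossL2 [576.6  80.4  70.4]
forkL [560.9  65.4  71.6]
forkR [596.8  57.8  76.8]
h2a [558.6  26.6  66.7]
h2b [585.4  29.7  75.2]
```

View pics/e_c.png

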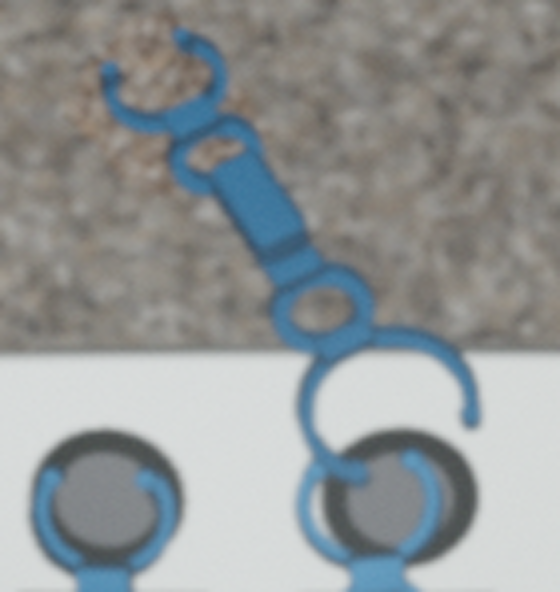

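View pics/e1.png

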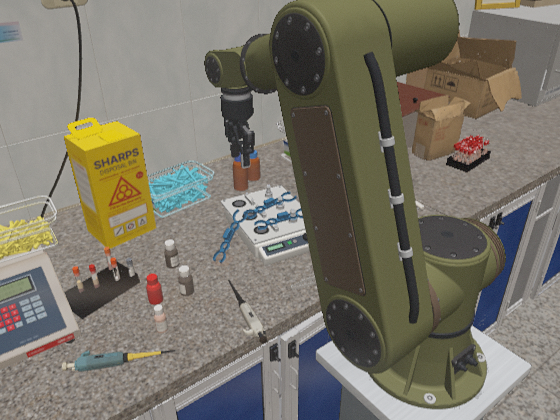

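Run:
```python
from h import *
import pickle
c=pickle.load(open('e.pkl','rb')); h=c.hsv()
m=(h[...,0]>95)&(h[...,0]<115)&(h[...,1]>110); m[200:]=0; m[:,:215]=0; m[:,330:]=0
m[:85]=0
m=cv2.erode(m.astype(np.uint8),np.ones((2,2)))>0
vv,uu=np.nonzero(m&(c.depth>0)); P=c.cloud(m)
P0=P.mean(0); U=np.linalg.svd(P-P0)[2]; a=U[0]; a=a*np.sign(-a[1]); print('axis',a.round(3),P0.round(1))
# rib pixels: polygon
rib=cv2.fillPoly(np.zeros(m.shape,np.uint8),[np.array([(253,124),(263,119),(275,138),(266,143)])],1)>0
Q=c.cloud(rib&m); q0=Q.mean(0); print('ribmean',q0.round(1),len(Q)); 
n=np.linalg.svd(Q-q0)[2]; print(n.round(3), np.linalg.svd(Q-q0)[1].round(1))
# plane through non-rib
N=c.cloud(m&~(cv2.dilate(rib.astype(np.uint8),np.ones((7,7)))>0)); 
best=None
rng=np.random.default_rng(0)
for _ in range(500):
    t=N[rng.choice(len(N),3,False)]; nn=np.cross(t[1]-t[0],t[2]-t[0]); 
    if np.linalg.norm(nn)<200: continue
    nn/=np.linalg.norm(nn); k=np.abs((N-t[0])@nn)<1.5
    if best is None or k.sum()>best.sum(): best=k
K=N[best]; k0=K.mean(0); nn=np.linalg.svd(K-k0)[2][2]; nn*=np.sign(nn[2]); print('plane n',nn.round(3),best.sum(),len(N),'rib height over plane',((q0-k0)@nn).round(1))
al=(K-k0)@a; print('len',al.min().round(1),al.max().round(1), 'end pts',K[al.argmin()].round(1),K[al.argmax()].round(1))
```

```text
axis [ 0.385 -0.742  0.549] [557.6 112.1  50.9]
ribmean [557.4 119.2  60.3] 213
[[ 0.247 -0.688  0.683]
 [ 0.888 -0.121 -0.443]
 [ 0.387  0.716  0.581]] [117.1  47.9  30.7]
plane n [-0.012  0.566  0.824] 271 633 rib height over plane 21.2
len -74.6 65.9 end pts [544.9 168.6   1.6] [598.6  61.1  74.8]
```

Run:
```python
from flip import *
import pickle
bot.move_to((546,48,150),down(SY)); bot.dwell(.2)
c=Cam('wrist',save='f0'); pickle.dump(c,open('f.pkl','wb'));print(st()['clock'])
cv2.imwrite('pics/f0c.png',cv2.resize(c.img[20:320,170:420],None,fx=2,fy=2))
```

```text
25.2833
```

View pics/f0c.png

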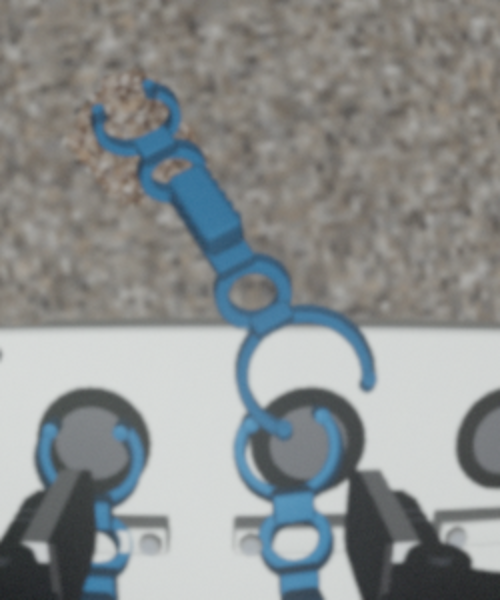

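Run:
```python
from h import *
import pickle
c=pickle.load(open('f.pkl','rb'))
poly=np.array([(257.5,112.5),(271,104),(290,127.5),(273,139)])
cen=poly.mean(0); pp=(cen+(poly-cen)*.75).round().astype(np.int32)
rib=cv2.fillPoly(np.zeros(c.depth.shape,np.uint8),[pp],1)>0
Q=c.cloud(rib)
# robust plane
rng=np.random.default_rng(0);best=None
for _ in range(300):
    t=Q[rng.choice(len(Q),3,False)];n=np.cross(t[1]-t[0],t[2]-t[0]);l=np.linalg.norm(n)
    if l<20: continue
    n/=l;k=np.abs((Q-t[0])@n)<.8
    if best is None or k.sum()>best.sum(): best=k
K=Q[best];q0=K.mean(0);u,s,v=np.linalg.svd(K-q0);n=v[2]*np.sign(v[2][2]);print(len(Q),best.sum(),q0.round(1),'n',n.round(3),'resid',(s[2]/np.sqrt(len(K))).round(2))
# corners on plane
C=[]
for p in poly:
    r=c.ray(p)[0];C.append(c.e+r*((q0-c.e)@n)/(r@n))
C=np.array(C);print(C.round(1)); m=lambda i,j:(C[i]+C[j])/2
ax=m(2,3)-m(0,1);print('len',np.linalg.norm(ax).round(1),'w',np.linalg.norm(C[1]-C[0]).round(1),np.linalg.norm(C[2]-C[3]).round(1),'axis',(ax/np.linalg.norm(ax)).round(3),'cen',C.mean(0).round(1))
# ring of large boss
h=c.hsv();b=(h[...,0]>95)&(h[...,0]<115)&(h[...,1]>110);yy,xx=np.mgrid[0:420,0:560]
d=np.hypot(xx-296.5,(yy-166));B=c.cloud(b&(d>13)&(d<18));print('bossL',B.mean(0).round(1),np.median(B,0).round(1),len(B))
d=np.hypot(xx-248,(yy-93)*1);B=c.cloud(b&(d<7));print('small neck',np.median(B,0).round(1),len(B))
```

```text
341 299 [557.4 117.8  61.8] n [-0.024  0.587  0.81 ] resid 0.42
[[548.3 125.2  56.2]
 [558.2 129.2  53.6]
 [567.4 111.5  66.7]
 [555.5 106.4  70. ]]
len 24.1 w 11.0 13.4 axis [ 0.339 -0.757  0.559] cen [557.3 118.   61.6]
bossL [567.2  85.5  60.9] [567.3  84.9  58.6] 480
small neck [542.3 142.3  26.1] 142
```

```bash
sed -i 's/bot.move_to((\*ST,60),down(y1)); bot.servo_line((\*ST,22),speed=100)/bot.move_to((*ST,150),down(y1)); bot.servo_line((*ST,22),speed=150)/; s/bot.servo_line((\*ST,80),speed=150); /bot.servo_line((*ST,160),speed=180)/' flip.py; cat flip.py | sed -n 10,30p
python3 - <<'E'
from flip import *
n=np.array([-.024,.587,.81]);n/=np.linalg.norm(n);a=np.array([.345,-.765,.55]);a-=n*(a@n);a/=np.linalg.norm(a);b=np.cross(n,a)
C=np.array([557.3,118,61.6]);T=C-1*n
for sg in (1,-1):
    x=sg*b;y=-n;R=np.stack([x,y,np.cross(x,y)],1);q=q_(R)
    for d in (0,60): print(sg,d,None if (j:=bot.ik(T+d*n,q)) is None else np.round(j,2))
x=b;R=np.stack([b,-n,np.cross(b,-n)],1);q=q_(R)
bot.move_gripper(50,40)
bot.move_to((550,120,220),down(.42)); bot.move_to(T+60*n,q); bot.servo_line(T,speed=60)
c=Cam('wrist',save='g0')
bot.move_gripper(5,50);s=st();print(s['grip_width'],s['ft_force'].round(1),s['clock'])
E
```

```text
y1=0.27-1.57; y2=y1+np.pi
    bot.move_to((*ST,150),down(y1)); bot.servo_line((*ST,22),speed=150)
    f=bot.servo_line((*ST,20),speed=20,until_force=8); print('down',f,st()['ee_pos'].round(1))
    bot.move_gripper(40); bot.servo_line((*ST,60),speed=150)
    bot.move_to((*ST,60),down(y2))
    bot.servo_line((*ST,21),speed=120); bot.move_gripper(5,40); print('regrip',round(st()['grip_width'],1))
    bot.servo_line((*ST,160),speed=180)
def place(x,dx=0,dy=0):
    p=W(x+dx,PY+30+dy)
    q=W(x+dx,40); bot.move_to((*q,160),down(SY)) 
    bot.servo_line((*p,130),speed=150)
    f=bot.servo_line((*p,GZ-.5),speed=35,until_force=12); s=st(); print('place',f,s['ee_pos'].round(2),s['ft_force'].round(1),s['clock'])
    return s['ee_pos'][2]
def letgo(x):
    p=st()['ee_pos']; bot.move_gripper(45); bot.servo_line((p[0],p[1],150),speed=150)
1 0 [ 0.36  0.7   1.52 -0.63  1.22  0.32]
1 60 [ 0.42  0.65  1.46 -0.6   1.34  0.3 ]
-1 0 None
-1 60 None
12.870659029823337 [-0.1  0.9  0.8] 28.325
```

View pics/g0.png

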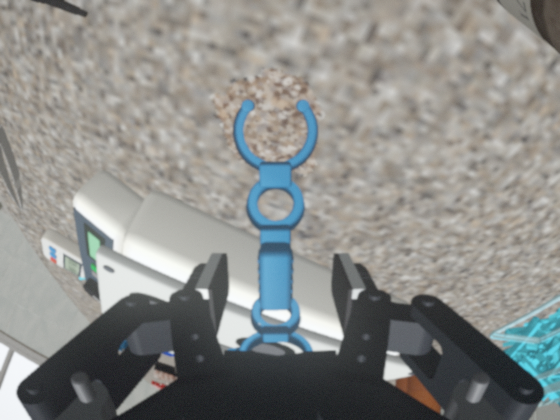

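Run:
```python
from flip import *
import pickle
p=st()['ee_pos']; bot.servo_line((*(p[:2]+[0,10]),180),speed=120)
y1=0.27-1.57; y2=y1+np.pi
bot.move_to((*ST,170),down(y1)); print(st()['grip_width']); bot.servo_line((*ST,27),speed=150)
f=bot.servo_line((*ST,20),speed=20,until_force=6); print('down',f,st()['ee_pos'].round(1))
bot.move_gripper(40); bot.servo_line((*ST,90),speed=150)
bot.move_to((*ST,90),down(y2)); bot.dwell(.1);c=Cam('wrist',save='g1'); pickle.dump(c,open('g1.pkl','wb'));print(st()['clock'])
```

```text
12.751661371683527
down True [575.6 160.1  21.8]
35.8917
```

View pics/g1.png

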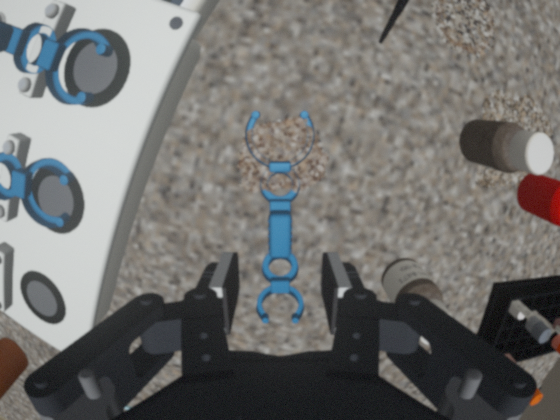

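Run:
```python
from h import *
import pickle
c=pickle.load(open('g1.pkl','rb'))
for n,u in dict(fL=(250,118),fR=(307,118),neckL=(280,168),rib_a=(280,214),rib_m=(280,235),rib_b=(280,250),bossS=(280,254),b1=(266,268),b2=(294,268),neckS=(280,285),fs1=(261,300),fs2=(299,303)).items(): print(n,c.pt(u)[0].round(1))
cv2.imwrite('pics/g1c.png',cv2.resize(c.img[90:340,210:350],None,fx=2.4,fy=2.4,interpolation=cv2.INTER_CUBIC))
```

```text
fL [513.3 123.2   0.7]
fR [5.035e+02 1.588e+02 4.000e-01]
neckL [539.  150.5   7.5]
rib_a [564.9 157.7  20.1]
rib_m [577.7 161.2  21.8]
rib_b [587.8 164.   21.4]
bossS [590.5 164.7  21.5]
b1 [ 6.132e+02  1.605e+02 -1.000e-01]
b2 [607.7 180.2   0. ]
neckS [619.7 172.9   8.3]
fs1 [6.409e+02 1.637e+02 2.000e-01]
fs2 [ 6.360e+02  1.926e+02 -2.000e-01]
```

View pics/g1c.png

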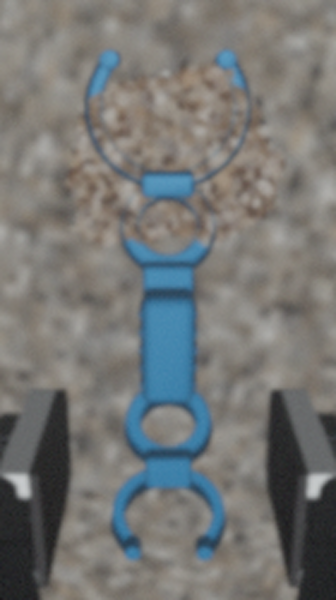

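Run:
```python
from h import *
import pickle
c=pickle.load(open('g1.pkl','rb'))
g=c.hsv()[...,2].astype(int); print(g[200:216,276:285].mean(1).round(),g[248:266,276:285].mean(1).round())
for v in (210,211,212,257,258,259): print(v,c.plane((280,v),21.7)[0].round(2))
b=c.hsv();m=((b[...,0]>95)&(b[...,0]<115)&(b[...,1]>90))
for r in (105,167,200,230,255,285): 
    xs=np.nonzero(m[r,230:330])[0]+230; print(r,xs.min(),xs.max())
```

```text
[116. 139. 162. 174. 176. 177. 177. 176. 171. 154. 122.  98.  94. 105.
 123. 142.] [170. 170. 170. 170. 169. 170. 169. 165. 152. 130. 112. 119. 136. 146.
 146. 144. 140. 139.]
210 [562.   156.84  21.7 ]
211 [562.62 157.01  21.7 ]
212 [563.23 157.18  21.7 ]
257 [592.43 165.28  21.7 ]
258 [593.12 165.47  21.7 ]
259 [593.81 165.66  21.7 ]Traceback (most recent call last):
  File "<stdin>", line 8, in <module>
    return umr_minimum(a, axis, None, out, keepdims, initial, where)
ValueError: zero-size array to reduction operation minimum which has no identity
```

Run:
```python
from flip import *
y2=0.27+1.5716
T=(578.4,161.1)
bot.move_to((*T,60),down(y2)); bot.servo_line((*T,21),speed=100); bot.move_gripper(5,50); print('regrip',st()['grip_width'])
bot.servo_line((*T,160),speed=180)
z=place(75);Cam('wrist',save='g2');print(st()['grip_width'])
```

```text
regrip 12.920566741254097
place True [639.01 -44.06 116.55] [-0.4  2.   4.4] 40.5417
12.458020341978191
```

View pics/g2.png

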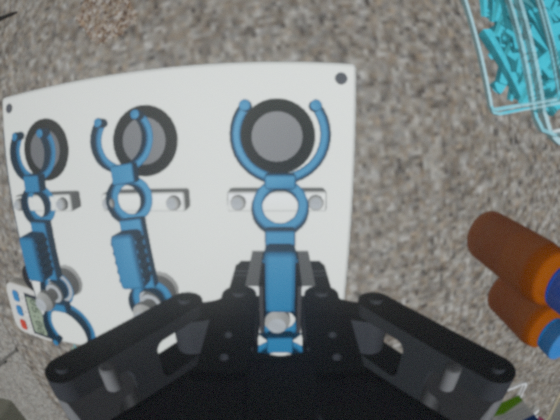

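Run:
```python
from h import *
c=Cam('wrist')
for n,q in dict(pin=(75,-36,102),far_hole=(75,24,103.5),dot=(109,89,66),ribfar=(75,9,117.5),ribnear=(75,-21,117.5)).items(): print(n,c.proj([*W(q[0],q[1]),q[2]])[0].round(1))
cv2.imwrite('pics/g3.png',cv2.resize(c.img[170:370,200:360],None,fx=3.5,fy=3,interpolation=cv2.INTER_CUBIC))
g=c.hsv()[...,2].astype(int); print(g[236:262,278:284].mean(1).round())
```

```text
pin [276.4 325.9]
far_hole [275.8 216.1]
dot [340.5  78. ]
ribfar [275.6 260.6]
ribnear [275.9 319.7]
[184. 183. 183. 182. 183. 181. 174. 152. 117.  97.  94.  94.  95.  97.
 102. 114. 128. 143. 154. 162. 168. 174. 178. 180. 180. 180.]
```

View pics/g3.png

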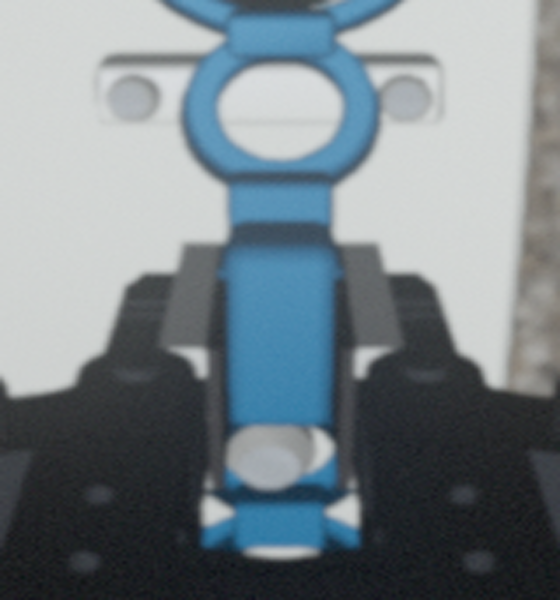

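Run:
```python
from h import *
c=Cam('wrist'); s=bot.read_state(); print(s['ee_pos'],s['ft_force'])
for n,u in dict(fork1=(247,105),fork2=(316,105),forkneck=(280,181),bossfar=(280,222),bl=(259,208),br=(303,208),ribfar=(280,257),ribmid=(280,280),ribn=(280,305),nearneck=(280,344)).items(): 
    p=c.pt(u)[0]; print(n,S(p).round(1),p[2].round(1))
```

```text
[639.00166541 -44.04210582 116.75493035] [0.01656075 2.35122551 4.62106623]
fork1 [62.8 72.3] 100.1
fork2 [92.1 72.3] 100.5
forkneck [76.8 39.3] 101.2
bossfar [76.9  9. ] 65.9
bl [67. 25.] 93.8
br [87.7 24.9] 93.5
ribfar [76.8 10.2] 116.6
ribmid [76.8 -0.6] 116.6
ribn [ 76.9 -13. ] 117.3
nearneck [ 76.9 -46.4] 104.5
```

Run:
```python
from h import *
c=Cam('wrist')
for n,u,z in (('farhole',(280.3,206.7),101.5),('ribfar',(280,252),117),('ribnear',(280,311.5),117.3),('pin',(277.7,324),102),('forkneckedge',(280,186.5),101),('forktips',(281,105),100),('dot',(341,78),66),('dot2',(9,108),66)):
    print(n,S(c.plane(u,z)[0]).round(2))
```

```text
farhole [76.96 27.74]
ribfar [76.82 12.67]
ribnear [ 76.83 -16.59]
pin [ 75.68 -34.81]
forkneckedge [76.82 36.77]
forktips [77.23 72.14]
dot [109.28  89.03]
dot2 [-109.24   88.9 ]
```

```bash
cat > adj.py <<'E'
from flip import *
import sys
def adj(dx,dy,up=8,tag='h'):
    p=st()['ee_pos']; t=S(p); q=W(t[0]+dx,t[1]+dy)
    bot.servo_line((*p[:2],p[2]+up),speed=60); bot.servo_line((*q,p[2]+up),speed=40)
    f=bot.servo_line((*q,GZ-.5),speed=30,until_force=12); s=st(); print(f,s['ee_pos'].round(2),S(s['ee_pos']).round(2),s['ft_force'].round(1),round(s['grip_width'],1),round(s['clock'],1))
    c=Cam('wrist'); cv2.imwrite(f'pics/{tag}.png',cv2.resize(c.img[170:370,200:360],None,fx=3.5,fy=3,interpolation=cv2.INTER_CUBIC))
if __name__=='__main__': adj(float(sys.argv[1]),float(sys.argv[2]),8,sys.argv[3])
E
python3 adj.py -1.2 -2.5 h0
```

```text
True [637.29 -46.32 100.01] [73.98 -7.87] [-2.9  0.6  6.5] 13.1 42.1
```

View pics/h0.png

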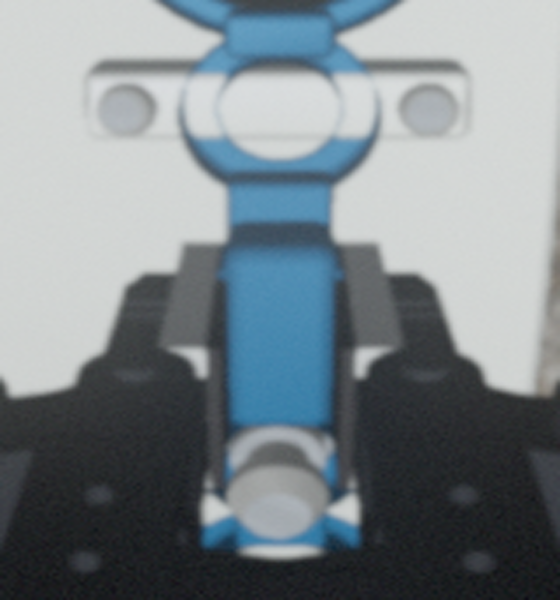

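Run:
```python
from flip import *
letgo(75); p=W(75,-36-68); bot.move_to((*p,150),down(SY)); bot.dwell(.1)
c=Cam('wrist',save='h1'); print(st()['clock'])
for n,u in dict(x=(277,125)).items(): print(c.pt(u))
cv2.imwrite('pics/h1.png',cv2.resize(c.img[0:250,130:420],None,fx=2.4,fy=2.4,interpolation=cv2.INTER_CUBIC))
```

```text
43.6417
[[632.99360526 -73.18577488 102.02707883]]
```

View pics/h1.png

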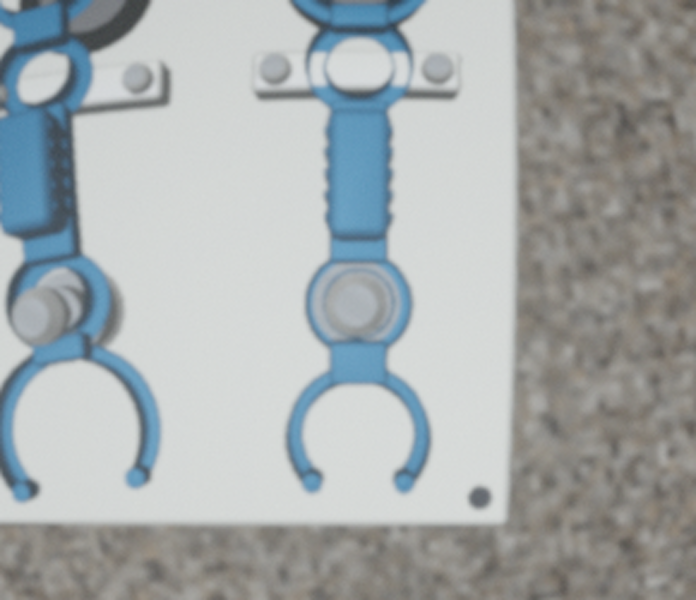

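Run:
```python
from flip import *
p=W(0,-36-68); bot.move_to((*p,160),down(SY)); bot.dwell(.1)
c=Cam('wrist'); print(st()['clock'])
for n,u in dict(ribm=(277,75),pin=(277,127),ribtop=(277,60),fork=(250,170),forkR=(303,170)).items(): print(n,S(c.pt(u)[0]),c.pt(u)[0,2])
cv2.imwrite('pics/h2.png',cv2.resize(c.img[0:250,140:410],None,fx=2.4,fy=2.4,interpolation=cv2.INTER_CUBIC))
```

```text
44.1917
ribm [ 0.66741546 -7.73446695] 104.30882122898495
pin [  0.64935565 -36.62247638] 101.50587294382336
ribtop [0.65346569 0.9211008 ] 103.35237237613919
fork [-15.83061779 -62.85885921] 89.0470945164723
forkR [ 17.92277167 -66.48153751] 66.25004129431011
```

View pics/h2.png

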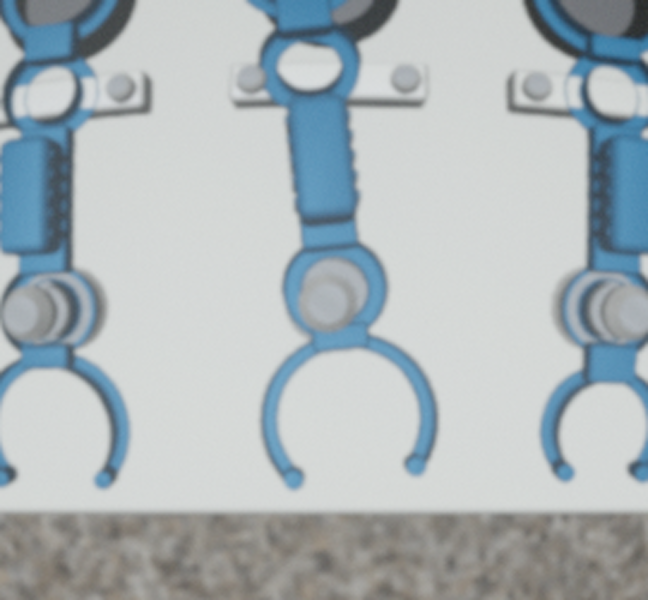

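Run:
```python
from flip import *
c=Cam('wrist')
f=lambda a,b,z=103.8:S(c.plane((140+a/2.4,b/2.4),z)[0])
n,fr=f(329,215),f(319,102); print(n,fr,(n+fr)/2,np.linalg.norm(n-fr),np.arctan2(-(fr-n)[0],(fr-n)[1]))
```

```text
[  0.71459328 -15.96220367] [-1.56258082 10.79426164] [-0.42399377 -2.58397102] 26.8531926881103 0.08490283673543575
```

Run:
```python
from flip import *
bot.move_gripper(50,40); p=W(-1.0,-4.0); y=SY+.09
bot.move_to((*p,150),down(y)); f=bot.servo_line((*p,103),speed=80,until_force=10)
bot.move_gripper(5,40); s=st(); print(f,s['grip_width'],s['ee_pos'],s['ft_force'].round(1))
bot.servo_line((*p,150),speed=80); c=Cam('wrist',save='i0'); print(st()['grip_width'],st()['clock'])
for n,u in dict(forkneck=(280,181),bl=(259,208),br=(303,208),ribfar=(280,257),ribn=(280,305),nearneck=(280,344)).items(): 
    p=c.pt(u)[0]; print(n,S(p).round(1),p[2].round(1))
```

```text
False 13.343259369520755 [563.90529655 -28.5223076  103.24476777] [-5.3  0.3  5. ]
12.36314276754415 46.9
forkneck [-2.4 28.8] 77.0
bl [-11.3  29.5] 143.5
br [ 7. 31.] 143.1
ribfar [-0.   1.8] 129.4
ribn [  2.4 -24.8] 130.9
nearneck [  14.5 -159.7] -0.5
```

View pics/i0.png

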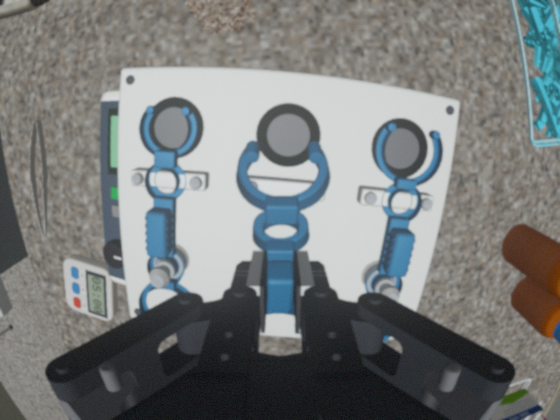

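Run:
```python
from flip import *
import pickle
p=st()['ee_pos']; bot.servo_line((*p[:2],165),speed=120)
y1=0.27-1.57; y2=y1+np.pi
bot.move_to((*ST,165),down(y1)); bot.servo_line((*ST,60),speed=150)
f=bot.servo_line((*ST,21.5),speed=40,until_force=25); print('down',f,st()['ee_pos'].round(1),st()['grip_width'])
bot.move_gripper(40); bot.servo_line((*ST,150),speed=180)
bot.move_to((*ST,150),down(y2)); bot.dwell(.1);c=Cam('wrist',save='i1'); pickle.dump(c,open('i1.pkl','wb'));print(st()['clock'])
cv2.imwrite('pics/i1c.png',cv2.resize(c.img[90:340,190:370],None,fx=2.4,fy=2.4,interpolation=cv2.INTER_CUBIC))
```

```text
down True [575.8 160.1  29.2] 12.611376922102284
54.1417
```

View pics/i1c.png

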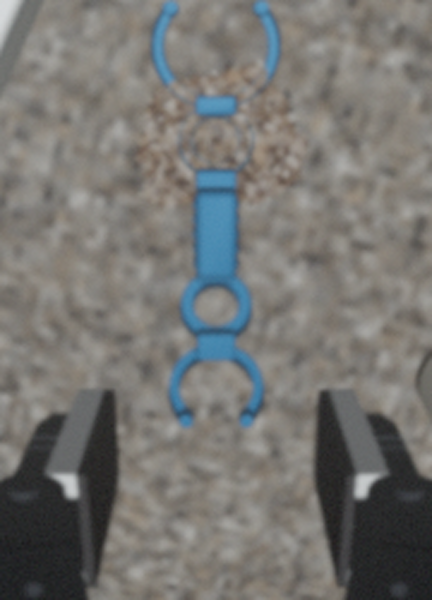

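Run:
```python
from flip import *
import pickle
c=pickle.load(open('i1.pkl','rb')); ax=np.array([np.cos(.2716),np.sin(.2716)])
g=c.hsv()[...,2].astype(int); print(g[164:174,276:285].mean(1).round(),g[200:212,276:285].mean(1).round())
t=lambda u,z:(c.plane(u,z)[0][:2]-ST)@ax
n=np.array([-ax[1],ax[0]])
for nm,u,z in (('ribfar',(280,170),22),('ribnear',(280,205.8),22),('hole',(279.6,217.1),8),('neckS',(280,234),8),('neckL',(280,133.5),8),('tipsS',(280,265),8)): print(nm,t(u,z).round(2),((c.plane(u,z)[0][:2]-ST)@n).round(2),c.pt(u)[0,2].round(1))
```

```text
[181. 182. 178. 163. 130. 119. 140. 160. 173. 179.] [173. 174. 172. 169. 160. 151. 147. 137. 118. 108. 115. 127.]
ribfar -28.61 0.55 20.3
ribnear 0.41 0.52 19.0
hole 14.3 0.19 0.2
neckS 29.71 0.51 7.9
neckL -56.51 0.61 7.8
tipsS 59.66 0.48 -0.3
```

Run:
```python
from flip import *
ax=np.array([np.cos(.2716),np.sin(.2716)]); T=ST-15*ax; y2=0.27+1.5716
bot.move_to((*T,70),down(y2)); bot.servo_line((*T,21),speed=120); bot.move_gripper(5,60); print('regrip',st()['grip_width'])
bot.servo_line((*T,165),speed=180)
PX=-.8
q=W(PX,40); bot.move_to((*q,165),down(SY)); p=W(PX,-6.5); bot.servo_line((*p,126),speed=150); bot.dwell(.1)
c=Cam('wrist',save='j0'); s=st(); print(s['ee_pos'],s['grip_width'],s['clock'])
for n,u in dict(fork1=(247,105),fork2=(316,105),bl=(259,208),br=(303,208),ribm=(280,280)).items(): 
    p=c.pt(u)[0]; print(n,S(p).round(1),p[2].round(1))
cv2.imwrite('pics/j0.png',cv2.resize(c.img[170:370,200:360],None,fx=3.5,fy=3,interpolation=cv2.INTER_CUBIC))
```

```text
regrip 12.744442280062817
[564.50431026 -30.49734596 126.73027585] 12.784837513727943 58.7
fork1 [-12.7  71.6] 112.4
fork2 [16.2 71.7] 112.3
bl [-8.6 24.6] 104.4
br [11.9 24.6] 104.2
ribm [ 1.1 -1.3] 126.4
```

View pics/j0.png

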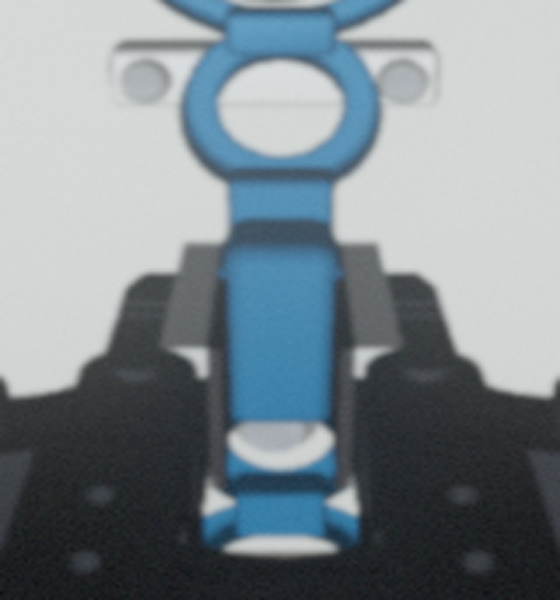

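Run:
```python
from adj import *
t=S(st()['ee_pos']); print(t); adj(-1.0-t[0],-7.7-t[1],2,'j1')
```

```text
[-0.48662541 -5.84979857]
True [563.59 -32.21  99.82] [-1.06 -7.7 ] [-2.1  0.4  7.2] 12.5 60.1
```

View pics/j1.png

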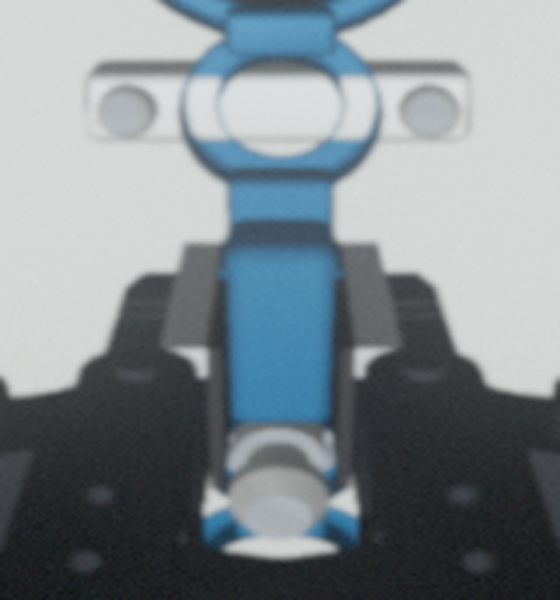

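Run:
```python
from flip import *
letgo(0)
x,yy=-76,-7.6
p=W(x,yy); bot.move_to((*p,150),down(SY)); bot.servo_line((*p,100),speed=120)
bot.move_gripper(5,50); s=st(); print('grip',round(s['grip_width'],1),s['ee_pos'].round(2),s['clock'])
bot.servo_line((*p,165),speed=90); print('lift w',round(st()['grip_width'],1)); Cam('wrist',save='k0')
y1=0.27-1.57; y2=y1+np.pi
bot.move_to((*ST,165),down(y1)); bot.servo_line((*ST,27),speed=170)
f=bot.servo_line((*ST,20.5),speed=25,until_force=6); print('down',f,st()['ee_pos'].round(1))
bot.move_gripper(40); bot.servo_line((*ST,70),speed=170)
bot.move_to((*ST,70),down(y2)); bot.servo_line((*ST,21),speed=120); bot.move_gripper(5,60); print('regrip',st()['grip_width'])
bot.servo_line((*ST,165),speed=180)
q=W(x,40); bot.move_to((*q,165),down(SY)); bot.servo_line((*p,126),speed=150); bot.dwell(.1)
c=Cam('wrist'); s=st(); print(s['ee_pos'],S(s['ee_pos']),s['grip_width'],s['clock'])
cv2.imwrite('pics/k1.png',cv2.resize(c.img[170:370,200:360],None,fx=3.5,fy=3,interpolation=cv2.INTER_CUBIC))
```

```text
grip 12.9 [490.41 -18.23 100.67] 62.4167
lift w 12.8
down True [575.8 160.2  23. ]
regrip 12.406487154741809
[490.44265712 -17.63265577 126.67401014] [-75.64881747  -6.97833913] 12.418862595258044 73.4833
```

View pics/k1.png

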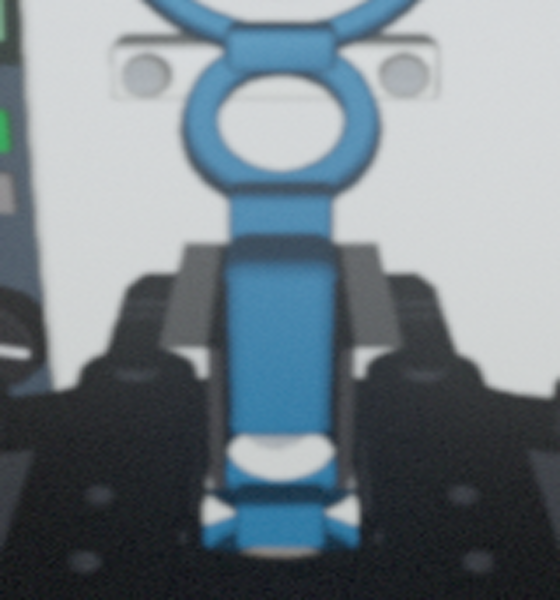

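View pics/k0.png

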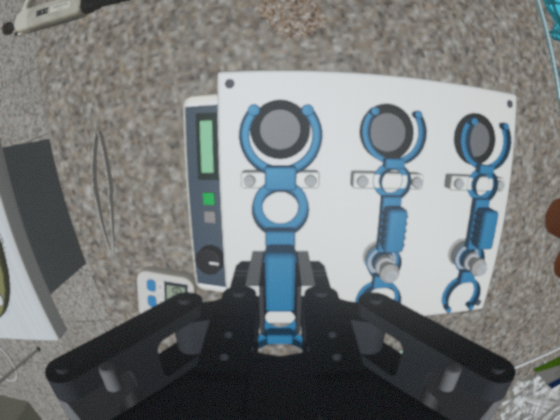

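Run:
```python
from adj import *
t=S(st()['ee_pos']); adj(-76.0-t[0],-5.2-t[1],2,'k2')
```

```text
True [490.35 -15.82  99.55] [-76.07  -5.22] [-1.7  0.5  7. ] 13.1 74.9
```

View pics/k2.png

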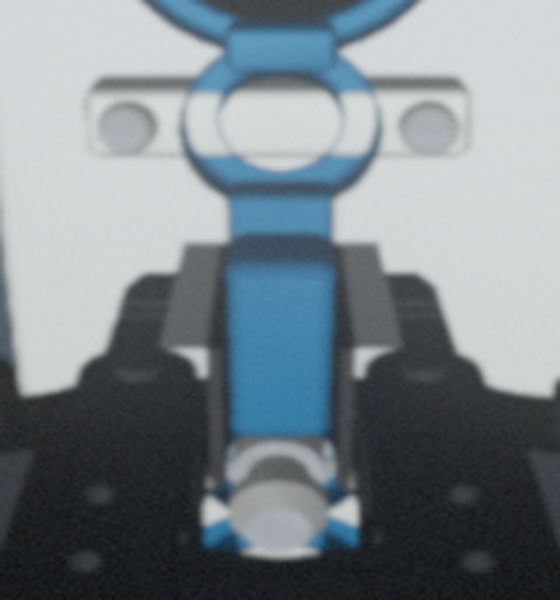

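Run:
```python
from flip import *
import pickle
letgo(-75)
bot.move_to((515,-345,200),down(0)); bot.dwell(.1)
c=Cam('wrist',save='l0'); pickle.dump(c,open('l0.pkl','wb')); print(st()['clock'])
cv2.imwrite('pics/l0c.png',cv2.resize(c.img[30:230,130:420],None,fx=2.6,fy=2.6,interpolation=cv2.INTER_CUBIC))
h=c.hsv(); m=((h[...,0]<18)&(h[...,1]>150)&(h[...,2]>90)); m[260:]=0
for ce,s_,mm in blobs(m,60):
    P=c.cloud(mm); print(ce.round(1),s_,c.pt(ce)[0].round(1)); k=P[:,2]>20; print('  tabtop',k.sum(),P[k].mean(0).round(1),P[k][:,2].max().round(1))
```

```text
77.275
[346.6 119.4] [336 112  21  16 175] [ 577.7 -271.9   27.4]
  tabtop 119 [ 578.6 -272.2   26.4] 29.3
[270.2 137.3] [261 131  19  13 128] [ 508.4 -289.5   27.7]
  tabtop 113 [ 508.6 -289.7   26.8] 29.1
[193.3 168.2] [184 160  20  17 116] [ 435.9 -316.9   28.2]
  tabtop 86 [ 434.3 -317.4   26.8] 29.2
```

View pics/l0c.png

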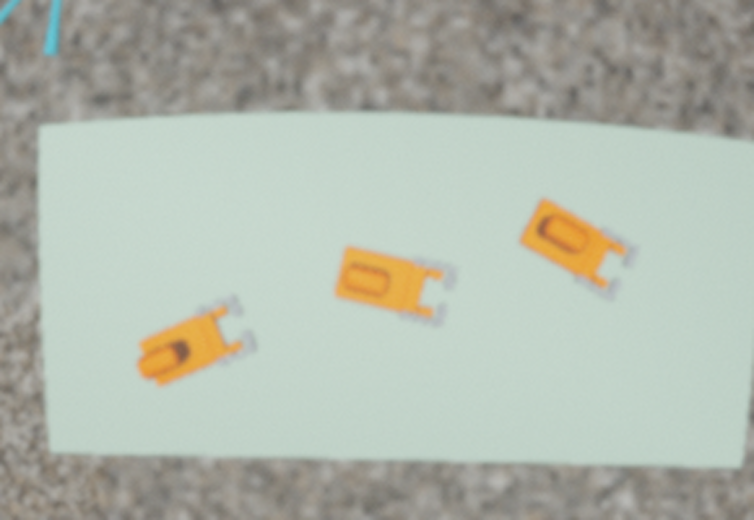

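```bash
cat > clip.py <<'E'
from flip import *
def find(c,near=None):
    h=c.hsv(); m=((h[...,0]<22)&(h[...,1]>120)&(h[...,2]>90)); m[290:]=0
    m=cv2.morphologyEx(m.astype(np.uint8),cv2.MORPH_CLOSE,np.ones((3,3)))
    out=[]
    for ce,s_,mm in blobs(m,100,6000):
        P=c.plane(ce,6)[0]
        if not(380<P[0]<700 and -420<P[1]<-180): continue
        vv,uu=np.nonzero(mm); uv=np.stack([uu,vv],1).astype(float); Q=c.cloud(mm)
        if len(Q)!=len(uv): 
            k=c.depth[vv,uu]>0; uv=uv[k]
        tab=Q[:,2]>18; pl=Q[Q[:,2]<12]
        if tab.sum()<8 or len(pl)<20: print('odd',ce,tab.sum(),len(pl)); continue
        T=c.plane(uv[tab],28)[:,:2]; cn=cv2.convexHull(T.astype(np.float32)); rt=cv2.minAreaRect(cn)
        X=c.plane(uv[Q[:,2]<12],6)[:,:2].astype(np.float32); r=cv2.minAreaRect(X); b=cv2.boxPoints(r)
        e=[b[1]-b[0],b[2]-b[1]]; e=e[np.argmax(np.linalg.norm(e,axis=1))]; e=e/np.linalg.norm(e)
        tc=T.mean(0); pc=np.array(r[0]); 
        if e@(pc-tc)<0: e=-e
        out.append(dict(px=ce,tab=tc,ax=e,head=np.arctan2(e[1],e[0]),plate=pc,psz=np.sort(r[1]),tsz=np.sort(rt[1]),lat=float(np.cross(e,tc-pc)),lon=float(e@(tc-pc)),hh=np.median(Q[tab][:,2])))
    return out
E
python3 - <<'E'
from clip import *
import pickle,warnings; warnings.filterwarnings('ignore')
for o in find(pickle.load(open('l0.pkl','rb'))): print({k:np.round(v,2) for k,v in o.items()})
E
```

```text
{'px': array([348.08, 122.19]), 'tab': array([ 578.12, -272.15]), 'ax': array([ 0.89, -0.46], dtype=float32), 'head': np.float32(-0.48), 'plate': array([ 585.79, -275.6 ]), 'psz': array([18.15, 36.24]), 'tsz': array([ 9.6 , 16.76]), 'lat': np.float64(-0.45), 'lon': np.float64(-8.4), 'hh': np.float64(27.18)}
{'px': array([276.67, 137.63]), 'tab': array([ 508.57, -289.63]), 'ax': array([ 0.97, -0.24], dtype=float32), 'head': np.float32(-0.25), 'plate': array([ 515.88, -291.52]), 'psz': array([18.05, 35.26]), 'tsz': array([ 9.94, 15.15]), 'lat': np.float64(0.03), 'lon': np.float64(-7.56), 'hh': np.float64(27.51)}
{'px': array([200.23, 163.79]), 'tab': array([ 434.45, -316.93]), 'ax': array([0.93, 0.37], dtype=float32), 'head': np.float32(0.38), 'plate': array([ 439.94, -314.84]), 'psz': array([17.98, 36.19]), 'tsz': array([ 9.7 , 17.16]), 'lat': np.float64(0.12), 'lon': np.float64(-5.88), 'hh': np.float64(27.31)}
```

```bash
cat >> clip.py <<'E'
def grab(o,z=27.0):
    y=float(o['head'])-np.pi/2; p=o['tab']; bot.move_gripper(30,80)
    bot.move_to((*p,90),down(y)); bot.servo_line((*p,z),speed=100); bot.move_gripper(3,80)
    s=st(); print('clip grip',round(s['grip_width'],1),s['ee_pos'].round(1),S(s['ee_pos']).round(1),round(s['clock'],1)); bot.servo_line((*p,100),speed=150)
    print('w',round(st()['grip_width'],1))
PYC=-36.4
def approach(x,z=113.2,back=24):
    q=W(x-1.0,PYC-26-back-35); bot.move_to((*q,150),down(SY))
    q=W(x-1.0,PYC-26-back); bot.servo_line((*q,z),speed=120); bot.dwell(.1)
    c=Cam('wrist'); s=st(); print('at',S(s['ee_pos']).round(2),s['ee_pos'][2].round(2),round(s['clock'],1)); return c
def push(x,z=113.2,past=4,F=28):
    q=W(x-1.0,PYC-26+past); f=bot.servo_line((*q,z),speed=25,until_force=F); s=st(); print('pushed',f,S(s['ee_pos']).round(2),s['ee_pos'][2].round(2),s['ft_force'].round(1),round(s['grip_width'],1),round(s['clock'],1))
def crop(c,name,y0=200,y1=400,x0=200,x1=360): cv2.imwrite(f'pics/{name}.png',cv2.resize(c.img[y0:y1,x0:x1],None,fx=3.5,fy=3,interpolation=cv2.INTER_CUBIC))
E
python3 - <<'E'
from clip import *
import pickle
os=find(Cam('wrist')); o=max(os,key=lambda o:o['tab'][0]); print(o['tab'],o['head'])
grab(o); c=approach(75); crop(c,'m0')
E
```

```text
[ 578.01767244 -271.94137337] -0.48122546
clip grip 6.0 [ 578.4 -272.2   28. ] [  58.1 -240.7] 80.6
w 5.8
at [ 74.27 -86.83] 113.79 83.5
```

View pics/m0.png

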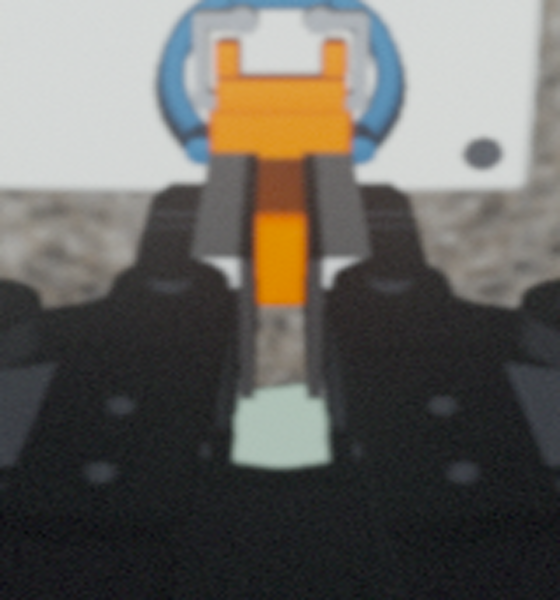

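Run:
```python
from clip import *
c=Cam('wrist'); cv2.imwrite('pics/m1.png',cv2.resize(c.img[60:300,190:370],None,fx=3.2,fy=2.5,interpolation=cv2.INTER_CUBIC))
s=st();print(s['ee_pos'],S(s['ee_pos']))
```

```text
[ 622.84188847 -123.96588341  113.70525615] [ 74.21084451 -86.84318419]
```

View pics/m1.png

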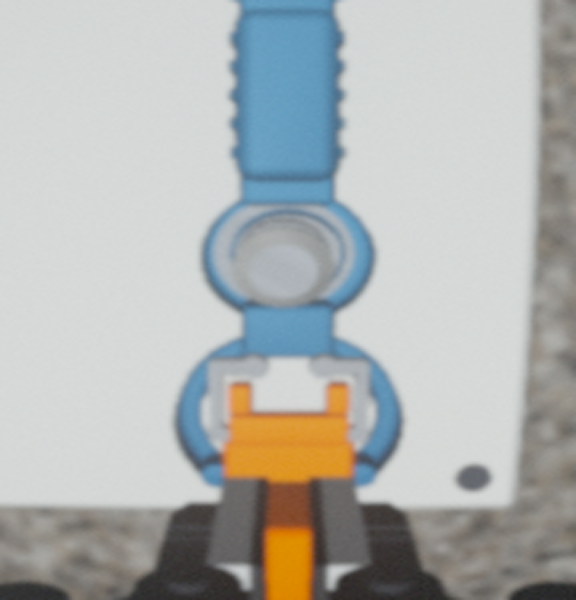

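```bash
sed -i 's/q=W(x-1.0,PYC-26+past)/q=W(x-1.4,PYC-26+past)/' clip.py
python3 - <<'E'
from clip import *
q=W(75-1.4,PYC-26-15); bot.servo_line((*q,113.2),speed=60)
push(75); c=Cam('wrist'); cv2.imwrite('pics/m2.png',cv2.resize(c.img[100:340,190:370],None,fx=3.2,fy=2.5,interpolation=cv2.INTER_CUBIC))
E
```

```text
pushed False [ 73.66 -60.88] 113.39 [ -5.  -19.7   1.5] 5.9 84.7
```

View pics/m2.png

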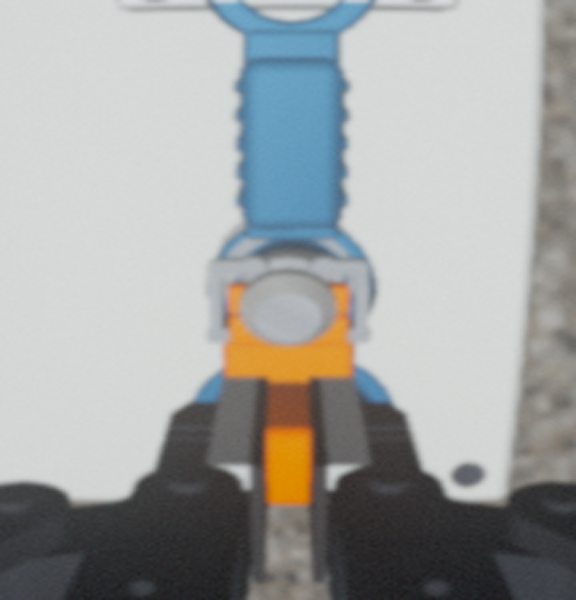

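Run:
```python
from clip import *
push(75,past=8,F=15); s=st();
p=s['ee_pos']; print(S(p))
c=Cam('wrist'); cv2.imwrite('pics/m3.png',cv2.resize(c.img[100:340,190:370],None,fx=3.2,fy=2.5,interpolation=cv2.INTER_CUBIC))
```

```text
pushed True [ 73.65 -60.96] 113.49 [ -2.2 -10.6   2.3] 6.1 85.0
[ 73.64663364 -60.96376949]
```

View pics/m3.png

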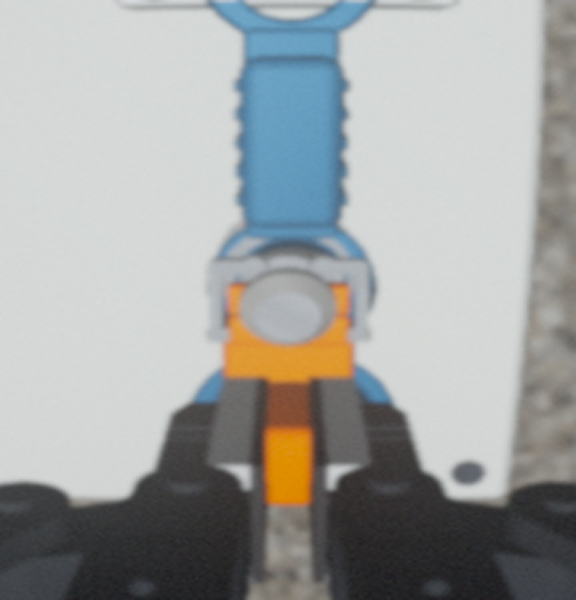

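```bash
cat >> clip.py <<'E'
def leave(x,name):
    p=st()['ee_pos']; bot.move_gripper(25); bot.servo_line((*p[:2],140),speed=100)
    bot.move_to((*W(x-1,-104),150),down(SY)); bot.dwell(.1); c=Cam('wrist')
    u=c.proj([*W(x,-36),92])[0].astype(int); cv2.imwrite(f'pics/{name}.png',cv2.resize(c.img[max(u[1]-60,0):u[1]+60,u[0]-60:u[0]+60],None,fx=4,fy=4,interpolation=cv2.INTER_CUBIC)); print(u,round(st()['clock'],1))
E
python3 - <<'E'
from clip import *
leave(75,'m4')
bot.move_to((500,-345,200),down(0)); bot.dwell(.1); c=Cam('wrist',save='n0'); os=find(c)
for o in os: print(o['px'].round(),o['tab'].round(1),round(float(o['head']),2),o['psz'].round(1),round(o['lat'],1))
E
```

```text
[279 125] 86.2
[292. 138.] [ 508.3 -289.6] -0.24 [17.8 35.9] -0.0
[214. 164.] [ 434.2 -316.7] 0.38 [18.3 35.9] 0.2
```

View pics/m4.png

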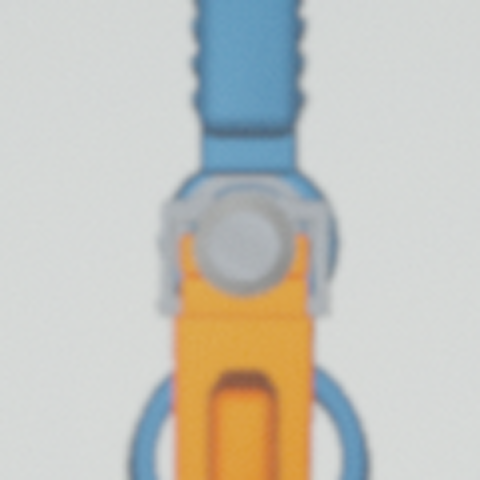

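```bash
cat > run_clip.py <<'E'
from clip import *
import sys
x=float(sys.argv[1]); tag=sys.argv[2]
os=find(Cam('wrist')); o=max(os,key=lambda o:o['tab'][0]); print(o['tab'],o['head'])
grab(o); c=approach(x); cv2.imwrite(f'pics/{tag}a.png',cv2.resize(c.img[60:300,190:370],None,fx=3.2,fy=2.5,interpolation=cv2.INTER_CUBIC))
if abs(S(st()['ee_pos'])[0]-x+1)>1.5 or not 4<st()['grip_width']<8: sys.exit('check')
q=W(x-1.4,PYC-26-15); bot.servo_line((*q,113.2),speed=60)
push(x,past=7,F=30); c=Cam('wrist'); cv2.imwrite(f'pics/{tag}b.png',cv2.resize(c.img[100:340,190:370],None,fx=3.2,fy=2.5,interpolation=cv2.INTER_CUBIC))
E
python3 run_clip.py 0 p
```

```text
[ 508.27206883 -289.53082243] -0.23927906
clip grip 6.0 [ 508.7 -289.8   28. ] [  -7.1 -271. ] 90.4
w 5.7
at [ -0.75 -86.83] 113.75 93.0
pushed True [ -1.38 -60.21] 113.25 [-1.5 -8.   1.8] 6.4 94.1
```

View pics/pb.png

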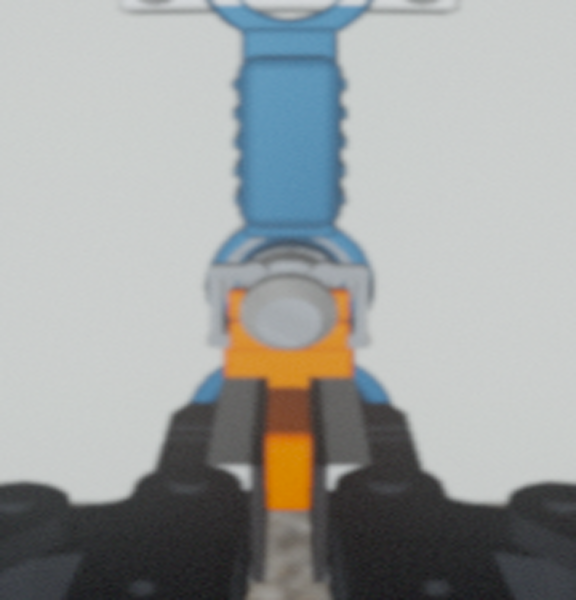

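```bash
python3 - <<'E'
from clip import *
leave(0,'p4')
bot.move_to((470,-345,200),down(0)); bot.dwell(.1)
E
python3 run_clip.py -75 r
```

```text
[279 125] 95.3
[ 433.49571494 -316.87622312] 0.40080464
clip grip 6.0 [ 433.9 -317.2   27.9] [ -75.6 -311.8] 98.8
w 6.1
at [-75.68 -86.9 ] 113.76 101.0
pushed False [-76.32 -57.51] 113.4 [ -6.3 -22.9   2.6] 6.1 102.3
```

View pics/rb.png

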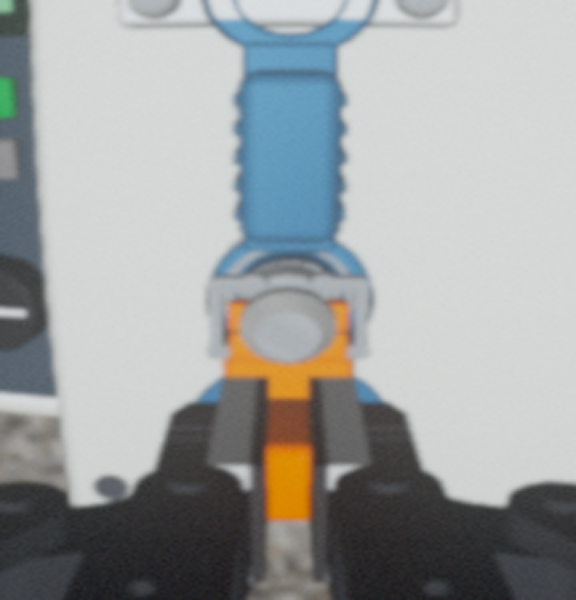

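View pics/p4.png

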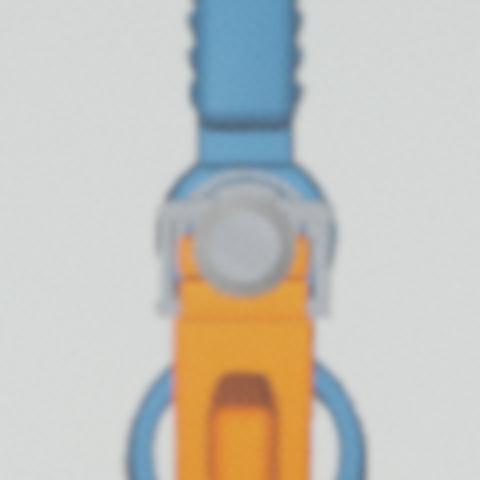

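Run:
```python
from clip import *
push(-75,past=11,F=14)
leave(-75,'r4')
p=W(0,60); bot.move_to((500,200,220),down(0)); bot.dwell(.1); c=Cam('wrist',save='s0')
import pickle; pickle.dump(c,open('s0.pkl','wb')); print(st()['clock'])
```

```text
pushed True [-75.88 -56.33] 113.95 [  0.3 -10.2  -1.3] 6.1 102.6
[279 125] 103.8
105.15
```

View pics/r4.png

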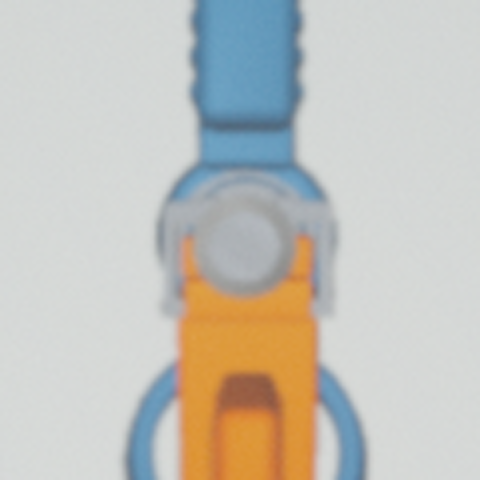

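View pics/s0.png

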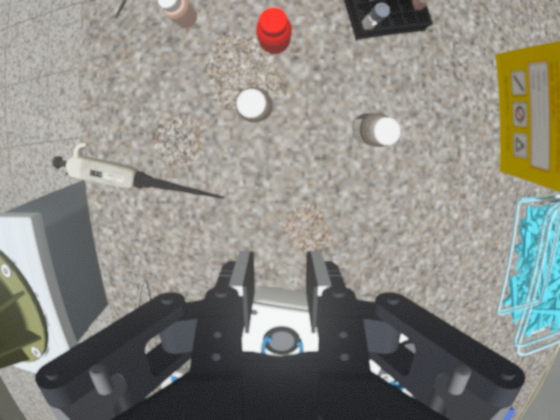

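Run:
```python
from clip import *
import pickle
c=pickle.load(open('s0.pkl','rb'))
h=c.hsv(); m=(h[...,1]<40)&(h[...,2]>190); m[240:]=0
for ce,s_,mm in blobs(m,150,1500):
    P=c.cloud(mm); print(ce.round(1),s_,c.plane(ce,73)[0].round(1),P[:,2].max().round(1),np.median(P[:,2]).round(1))
bot.move_to((*W(0,-12),200),down(SY)); bot.dwell(.15); c=Cam('wrist',save='t0'); pickle.dump(c,open('t0.pkl','wb'))
h=c.hsv(); b=(h[...,0]>95)&(h[...,0]<115)&(h[...,1]>90)
for x in (-75,0,75):
    u=c.proj([*W(x,57),86])[0]; yy,xx=np.mgrid[0:420,0:560]; d=np.hypot(xx-u[0],yy-u[1])
    # inner edge: for each direction first blue pixel
    E=[]
    for a in np.arange(0,2*np.pi,.05):
        for r in np.arange(12,40,.25):
            p=u+r*np.array([np.cos(a),np.sin(a)]); i,j=int(round(p[1])),int(round(p[0]))
            if 0<=i<420 and b[i,j]: E.append(p);break
    E=np.array(E); Q=c.plane(E,86)[:,:2]
    k=np.ones(len(Q),bool)
    for _ in range(4):
        A=np.c_[2*Q[k],np.ones(k.sum())]; s=np.linalg.lstsq(A,(Q[k]**2).sum(1),rcond=None)[0]; r=np.sqrt(s[2]+s[0]**2+s[1]**2); e=np.hypot(*(Q-s[:2]).T)-r; k=np.abs(e)<1.2
    print(x,u.round(),S(s[:2]).round(2),r.round(2),k.sum(),len(Q),np.std(e[k]).round(2))
cv2.imwrite('pics/t0c.png',cv2.resize(c.img[40:260,130:430],None,fx=2.5,fy=2.5,interpolation=cv2.INTER_CUBIC))
```

```text
[250.6 102.7] [236  89  30  29 656] [478.1 283.7  73. ] 74.8 72.5
[387.2 130.6] [374 116  29  30 624] [593.5 262.6  73. ] 75.0 72.4
[ 96.6 170.4] [  66  141   66   47 1221] [330.  231.2  73. ] 27.5 24.0
[ 15.9 228.3] [  0 217  35  23 754] [198.6 170.8  73. ] 1.8 -0.3
-75 [178. 127.] [-72.87  58.6 ] 17.88 96 99 0.37
0 [278. 124.] [ 0.09 58.01] 17.39 96 96 0.28
75 [379. 127.] [73.98 57.13] 17.77 96 98 0.3
```

View pics/t0c.png

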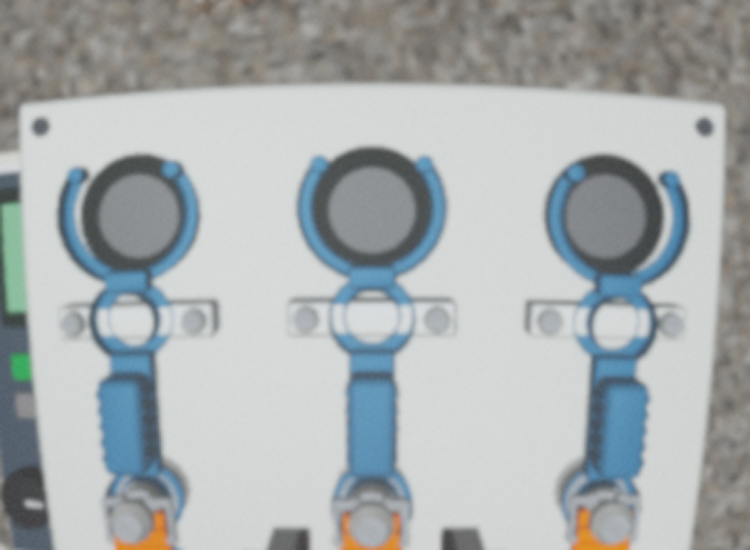

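```bash
cat > vial.py <<'E'
from clip import *
def gv(p,z=45):
    bot.move_gripper(60,30); bot.move_to((*p,150),down(SY)); bot.servo_line((*p,z),speed=100); bot.move_gripper(25,30)
    s=st(); print('vial',round(s['grip_width'],1),s['ee_pos'].round(1)); bot.servo_line((*p,170),speed=120); print(round(st()['grip_width'],1),round(st()['clock'],1))
def hov(x,y,tag):
    bot.move_to((*W(x,y),170),down(SY)); bot.servo_line((*W(x,y),140),speed=80); bot.dwell(.15); c=Cam('wrist',save=tag); s=st(); print(S(s['ee_pos']).round(2),s['ee_pos'][2].round(1),round(s['clock'],1)); return c
E
python3 - <<'E'
from vial import *
gv((593.3,262.6)); c=hov(74.0,57,'u0')
cv2.imwrite('pics/u0c.png',cv2.resize(c.img[150:400,180:380],None,fx=3,fy=2.4,interpolation=cv2.INTER_CUBIC))
E
```

```text
vial 31.8 [593.5 262.7  45.6]
32.2 110.7
[74.2  57.02] 140.5 112.4
```

View pics/u0.png

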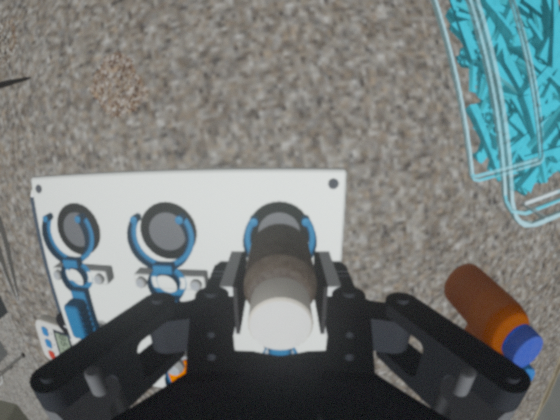

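```bash
cat >> vial.py <<'E'
def low(x,y):
    p=st()['ee_pos']; bot.servo_line((*W(x,y),p[2]),speed=30)
    f=bot.servo_line((*W(x,y),111),speed=25,until_force=5); s=st(); print('low',f,S(s['ee_pos']).round(2),s['ee_pos'][2].round(2),s['ft_force'].round(1),round(s['grip_width'],1),round(s['clock'],1)); return f
E
python3 - <<'E'
from vial import *
low(74.0,57.5); c=Cam('wrist',save='u1'); Cam('side',save='u1s')
E
```

```text
low True [73.93 57.49] 111.64 [-0.9  0.1  5.6] 32.3 113.7
```

View pics/u1.png

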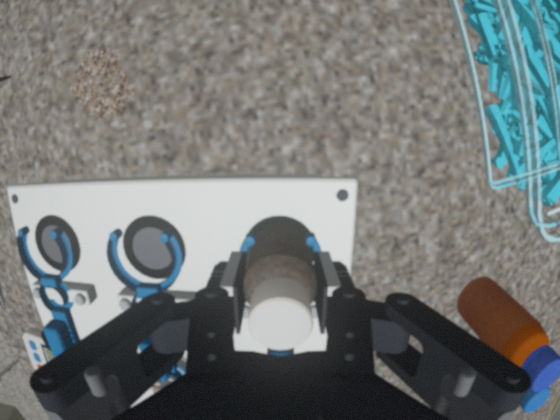

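Run:
```python
from vial import *
p=st()['ee_pos']; bot.move_gripper(44,30); bot.servo_line((*p[:2],190),speed=120)
gv((477.9,283.7)); c=hov(-73.8,58.6,'v0')
print(low(-73.8,58.6)); Cam('wrist',save='v1')
```

```text
vial 32.0 [478.1 283.8  45.5]
31.7 119.2
[-73.58  58.68] 140.4 120.8
low True [-73.87  58.6 ] 111.56 [-0.5  0.1  4.9] 32.0 122.2
True
```

View pics/v1.png

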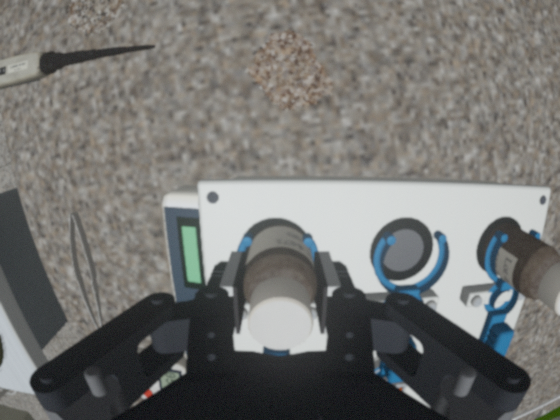

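Both seated at platform height. Release and inspect everything.

Run:
```python
from vial import *
import pickle
p=st()['ee_pos']; bot.move_gripper(44,30); bot.servo_line((*p[:2],200),speed=120)
bot.move_to((*W(0,-25),230),down(SY)); bot.dwell(.2); c=Cam('wrist',save='w0'); pickle.dump(c,open('w0.pkl','wb'))
bot.move_to((*W(0,-104),200),down(SY)); bot.dwell(.2); d=Cam('wrist',save='w1'); pickle.dump(d,open('w1.pkl','wb'))
cv2.imwrite('pics/w0c.png',cv2.resize(c.img[40:270,130:430],None,fx=2.5,fy=2.5,interpolation=cv2.INTER_CUBIC))
cv2.imwrite('pics/w1c.png',cv2.resize(d.img[20:250,130:430],None,fx=2.5,fy=2.5,interpolation=cv2.INTER_CUBIC))
Cam('side',save='w2'); Cam('scene',save='w3'); print(st()['clock'])
```

```text
124.95
```

View pics/w0c.png

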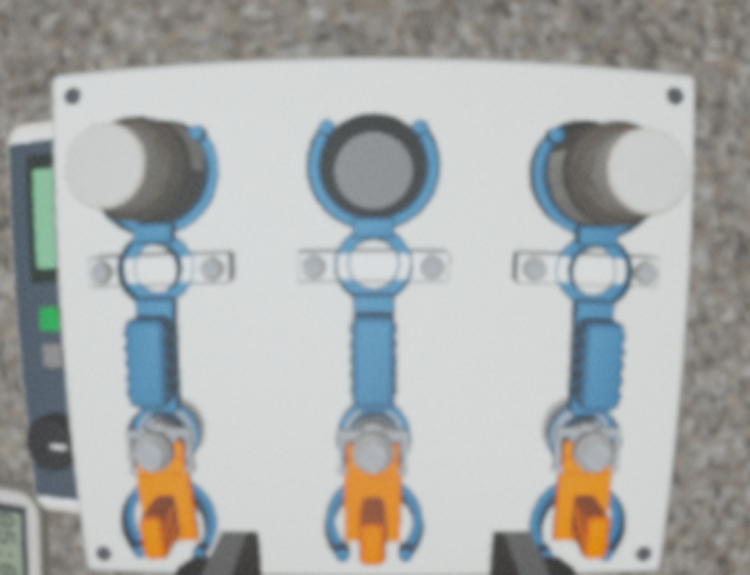

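View pics/w1c.png

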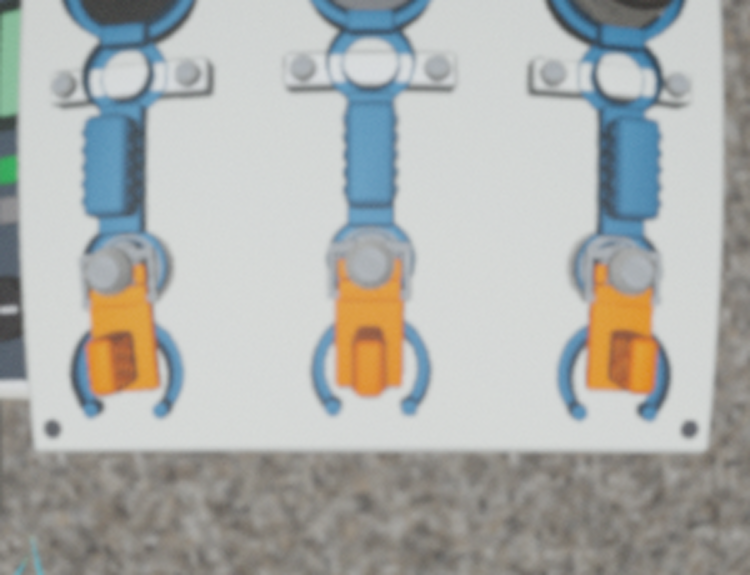

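View pics/w2.png

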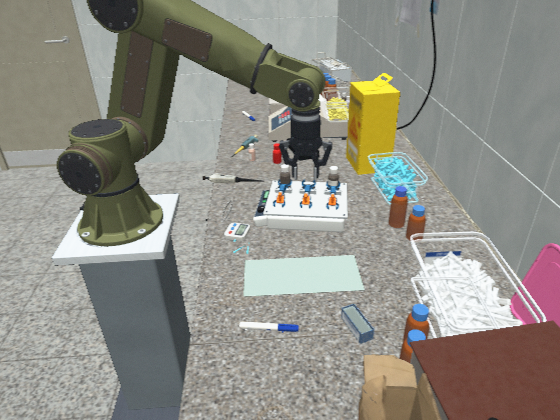

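Run:
```python
from vial import *
import pickle
bot.move_to((*W(0,-104-15),165),down(SY));
cams=[]
for x in (75,0,-75):
    bot.move_to((*W(x-1,-112),165),down(SY)); bot.dwell(.15); c=Cam('wrist'); h=c.hsv()
    yy,xx=np.mgrid[0:420,0:560]
    m=(h[...,0]<22)&(h[...,1]>120)&(h[...,2]>90); m[300:]=0; m[:,:200]=0; m[:,360:]=0
    vv,uu=np.nonzero(m&(c.depth>0)); Q=c.cloud(m); uv=np.stack([uu,vv],1).astype(float)
    q=np.array([S(p) for p in Q]); k=abs(q[:,0]-x)<20; Q,uv,q=Q[k],uv[k],q[k]
    t=Q[:,2]>108; T=np.array([S(p) for p in c.plane(uv[t],np.median(Q[t][:,2]))]); pl=(Q[:,2]<97)
    Pl=np.array([S(p) for p in c.plane(uv[pl],92)])
    print(x,'tab z',np.median(Q[t][:,2]).round(1),'tab x',np.percentile(T[:,0],[2,98]).mean().round(2),'tab y',np.percentile(T[:,1],[3,97]).round(1),'plate z',np.median(Q[pl][:,2]).round(1),'plate x',np.percentile(Pl[:,0],[1,99]).round(1),'y',np.percentile(Pl[:,1],[.5,99.5]).round(1))
    # pin head: low-sat grey region V 150-200 near predicted
    g=h[...,2].astype(int); s_=h[...,1].astype(int)
    P=c.cloud((c.depth>0)&(s_<60)&(xx>220)&(xx<340)&(yy<220)); qq=np.array([S(p) for p in P]); k=(P[:,2]>99.5)&(P[:,2]<104)&(abs(qq[:,0]-x)<12)&(abs(qq[:,1]+36)<12)
    print('   pin top',qq[k].mean(0).round(2),k.sum(),P[k][:,2].mean().round(1))
    b=(h[...,0]>95)&(h[...,0]<115)&(s_>90); B=c.cloud(b); bq=np.array([S(p) for p in B]); 
    kk=(abs(bq[:,0]-x)<5)&(bq[:,1]>-18)&(bq[:,1]<5); print('   rib z',np.median(B[kk][:,2]).round(1),'rib x',)
print(st()['clock'])
c=pickle.load(open('w0.pkl','rb'));h=c.hsv(); m=(h[...,1]<40)&(h[...,2]>150)
P=c.cloud(m); q=np.array([S(p) for p in P])
for x in(-75,75):
    k=(abs(q[:,0]-x)<20)&(abs(q[:,1]-57)<20)&(P[:,2]>130); print('cap',x,q[k].mean(0).round(2),P[k][:,2].mean().round(1),k.sum())
```

```text
75 tab z 111.4 tab x 74.67 tab y [-68.  -54.7] plate z 89.7 plate x [66.1 83.8] y [-71.  -36.2]
   pin top [ 75.07 -36.19] 303 101.4
   rib z 99.7 rib x
0 tab z 110.7 tab x -0.31 tab y [-70.  -56.1] plate z 90.0 plate x [-9.   9.2] y [-70.6 -36.5]
   pin top [  0.2  -36.12] 295 101.5
   rib z 99.8 rib x
-75 tab z 111.2 tab x -73.5 tab y [-68.7 -54.9] plate z 89.7 plate x [-83.1 -64.4] y [-71.8 -36.6]
   pin top [-74.81 -36.08] 305 101.4
   rib z 99.8 rib x
127.025
cap -75 [-72.03  58.4 ] 138.5 884
cap 75 [74.11 57.  ] 138.4 909
```

Run:
```python
from h import *
p=bot.read_state()['ee_pos']; bot.servo_line((*p[:2],240),speed=120); bot.dwell(.3)
print(bot.read_state()['ft_force'].round(1),bot.read_state()['clock']); bot.finish_job()
```

```text
[ 0.7  0.3 -0.4] 128.1
the job is handed in; nothing more can be done
```

I turned all three arms end for end and put them back on their pins. Each is secured with an orange clip, and both dark vials stand in large forks, at pins 1 and 3. The job was handed in at 128 s; `finish_job()` gives no verdict.

**What went wrong:** On the first carry I moved arm 3 too low. It caught on the shaker edge and lifted and twisted arm 2 on its pin. I picked both up again, laid them flat, regripped them and refitted them. Arm 2 also slipped about 14 mm in the grip and was regripped.

**Last checks (camera):**
- **Arms:** All three rib tops read 99.7–99.8 mm, where 100 mm is fully seated, and each far boss lies between its dowels.
- **Clips:** Each was pushed until it stopped against the pin. Tab and plate positions put all three home within about 1–2 mm of the axis, against the 2.5 mm limit. In the close-ups all three sit almost the same on their pins.
- **Vials:** Cap centres are within about 1 mm of their fork centres, and both vials touched down at platform height.
- **Bystanders and robot:** The robot never went near the bystanders, and they look unmoved in the side view, though I did not measure them. The robot was well clear when I handed in.

**Disagreement:** Close up, the wrist camera and the gripper position differed by 1–2 mm. I corrected for this by comparing pin and part in the same picture, so the clip distances carry that uncertainty.

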